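# Fetch the model car body from behind the paint bottles

### The job

The three containers in the plywood tray (round bottle, tin, square flask) block the grey model car behind them. Stand all three on the green cutting mat first; then put the car, wheels down, on the middle of the aluminium stand's plate, lengthwise along it; then put each container back on the very spot in the tray where it stood at the start. Keep the containers upright throughout, and leave the mug, the lidded jar and the screwdriver alone.

Things in the scene. Friction and masses are not known exactly. Their poses are not given: they have to be found in the camera images.
- car: grey model car, black tyres, 142 long x 50 wide x 44 high, 0.1-0.2 kg. Origin: centre of its underside at the tyres' foot; x to its nose, y across, z up. Sides flat, 48 apart, 10 to 26 above the origin; cabin above 40 wide; wheels 44 before and behind the middle: grip across it at mid-length. Lies crosswise at the back of the tray, 4 to 25 behind the containers, at least 27 from the back rim.
- bottle: white round plastic bottle, body 36 in diameter up to 60 high, then a shoulder and a white cap 22 in diameter, 84 high over all. Origin: centre of its underside, z up. About 80 g. Stands in the front row of the tray.
- tin: squat round metal tin, 50 in diameter, 64 high, flat top. Origin: centre of its underside, z up. About 150 g. Stands in the front row of the tray.
- flask: square brown glass flask, 40 x 40 up to 62 high, with a round black cap 26 in diameter, 84 high over all. Origin: centre of its underside, x and y square to its sides, z up. About 130 g. Stands in the front row of the tray, sides nearly square to the tray.
- caddy: low plywood tray, fixed, 180 (x) x 280 (y), floor 5 thick, rim 20 high and 6 thick on the back (+x) and the two sides (y), open at the front (-x, to the robot). Origin: centre of its underside. The containers stand in a row along its y, about 80 apart centre to centre (order varies), centres about 36 in front of its middle; the car lies behind them, about 26 behind the middle.
- mat: green cutting mat with grey lines, fixed on the table, 210 (its x) x 150 (its y) x 4 thick. Origin: centre of its underside. Parking place for the containers; it may be on either side of the tray.
- stand: aluminium model stand, fixed: round foot 140 in diameter, column, and a level plate 160 (its x) x 80 (its y), 8 thick, its top 70 above the table, centred over the foot. Origin: centre of the foot's underside; x along the plate's length. It may be on either side of the tray.
- driver: bystander: screwdriver 170 long, lying in front of the tray. Origin on its underside, x to its tip.
- mug: bystander: white mug, 76 in diameter, 80 high, beyond the tray. Origin: centre of its underside.
- jar: bystander: lidded glass jar, 60 in diameter, 60 high, beyond the tray. Origin: centre of its underside.

How it is judged:
By the outcome, as a careful person would: the job done as asked, in the order asked, and still so for the second after the job is handed in, with the robot touching nothing.
It also fails if it takes over 138 s, if anything falls off the work surface, if the arm or the gripper's body presses on something with over 40 N, if the wrist force passes 120 N, or if a joint passes its speed limit or range.

### The arm

A 6-joint arm with a two-finger parallel gripper is mounted at the origin on the work surface. World frame = base frame: x ahead of the robot, y to its left, z up, the work surface at z = 0. Lengths are in mm, angles in degrees, forces in N, time in s.
With the tool pointing down it reaches from about 325 to 900 mm from the base axis. Payload 6.1 kg.
Tool frame: the origin (TCP) lies at the very end of the fingers, on their centre line; the grasp point (between the pads) lies ctrl.grip_point_offset behind it (ctrl.grip_point_offset is the distance from the TCP to the grasp point, in mm); z points along the fingers, y is the line along which they close (so a half turn about z gives the same grasp; the last joint's range is limited). The gripper opens to 87 mm and grips with 3 to 60 N. Pads are 19 mm wide; open, the fingers measure 117 mm over their backs; the gripper's body (75 mm by 190 mm) begins 51 mm behind the grasp point.
Start: joints at [-73.172, 12.628, 87.462, -0, 79.91, -7.225], TCP at [254.728, -570.727, 222.538] pointing down, gripper open.
Joint ranges: [-170.65, 170.65], [-52.31, 119.04], [5.05, 147.46], [-71.25, 251.25], [11.57, 151.72], [-153.62, 153.62]. Speed limits (degrees/s): [147.25, 147.25, 172.46, 180, 180, 180].

### API

Orientations are given as [roll, pitch, yaw] about the fixed x, y, z axes, in that order (R = Rz(yaw) Ry(pitch) Rx(roll)).
In Python, from rig import ctrl gives the robot as it stands.
- The arm moves only by the tool carry_out, never from a script. Its argument "moves" is a list of rows, each an object of numbers: "dx", "dy", "dz": the shift along the tool's x, y, z in mm; "twist": the turn about the tool's z in degrees. In form: [{"dx": .., "dy": .., "dz": .., "twist": ..}, ...]. A call has 1 to 10 rows; each row is the pose to reach, as a shift and turn from the pose commanded when the call began, along the tool's axes at that moment; what a row does not reach only later rows make up. A row lasts 1/12 s, in which the tool goes at most 41.7 mm and 7.16 degrees, less where a joint would pass 70% of its speed; a pose out of reach is approached as far as the arm can. A call with a gripper value outside its range is refused whole. "hand" is the finger opening in mm, from 0 to 87, set as the call begins (left out, the last holds). The fingers move at their own pace and stop on an object; the grip force is fixed at half the most. Time passes only in rows, so rows that repeat a pose let the fingers close. It gives the time, the measured TCP pose, the force, the opening and the grip force at its end, in the units of the state.
- ctrl.observe(): the state, without advancing time (a new reading comes with each control period).
- ctrl.snapshot(name): name is "scene" or "side" or "wrist"; returns a dict with "frame" (480x640x3 uint8, red, green, blue), "fov_y" (degrees; the focal length in pixels is half the picture's height over the tangent of half this angle, whatever the lens; pixels are square), "cx", "cy" (the principal point, pixels), "world_from_camera" (4x4, takes a point from camera to world coordinates). Camera axes: x right, y down, z forward; pixel columns grow to the right and rows downward; lengths in mm; the calibration is good to about 2 mm. A picture is of the moment at which its call begins. There is no depth.
- ctrl.hand_in(): hands the job in; it is judged then, once.
Trained networks look in the newest picture that a camera, given by its name, has taken for a name from the list of things; names that differ only in an ending like _2 or _b are one class to them, and where a whole thing is asked for, a point or a joint stands for the part that bears it (a point fixed in the world has none). Each returns a list of dicts, best first, with "confidence" (0 to 1); they miss things now and then, are a little off and sometimes report something else, mostly with a low value. They report only what shows in the picture. A call takes as long as a camera call.
- ctrl.look_for(camera, target): "extent" ([centre column, centre row, width, height] in pixels, round what is visible of it).
- ctrl.cut_out(camera, target): "region" (480x640 bool, what is visible of it) and "extent" ([centre column, centre row, width, height] in pixels, round what is visible of it).
- ctrl.place_of(camera, target): "location" ([column, row] in pixels: a listed point, or the origin of a listed thing).
The state is a dict: "t": time; "joints": joint angles; "joint_velocities": joint speeds; "joint_efforts": joint torques, N m; "eef_pos": TCP position; "tool_rot": TCP orientation; "force": force on the tool from outside, world axes, zero at the start; "torque": the same for the moment, N m; "grip_width": finger opening in mm; "finger_force": force on a finger pad.
Only numpy, scipy, OpenCV 4.12 (cv2) and the standard library are available. Lean on these libraries where they do the work, as an engineer would, in place of code of your own. Each camera call takes 0.05 s, during which the arm holds its last target. There are 200 camera calls.

## Working session

There is one attempt and no reset: what is moved stays moved. The work goes in short steps, Python scripts to look and compute and a tool call to move; the robot and the scene stay as the last step left them, time stands still between calls to the robot, and variables do not carry over. Pictures are saved under pics/ and viewed, at most 14 in all, crops included, and the job is handed in when it is done.

Besides the shell and the picture viewer there is one more tool, called after "Emit:" in YAML: its name, and indented under it one key for each argument. carry_out: Moves the arm, as the interface text tells. Its arguments: {"type":"object","properties":{"moves":{"type":"array","items":{"type":"object","properties":{"dx":{"type":"number"},"dy":{"type":"number"},"dz":{"type":"number"},"twist":{"type":"number"}}}},"hand":{"type":"number"}},"required":["moves"]}

```bash
mkdir -p pics; ls; cat > h.py <<'E'
import numpy as np, cv2
from rig import ctrl
def snap(n,save=None):
    s=ctrl.snapshot(n)
    if save: cv2.imwrite('pics/'+save,s['frame'][:,:,::-1])
    return s
def ray(s,uv,z):
    f=240/np.tan(np.radians(s['fov_y'])/2); T=np.array(s['world_from_camera'])
    d=T[:3,:3]@np.array([(uv[0]-s['cx'])/f,(uv[1]-s['cy'])/f,1]); o=T[:3,3]
    return o+d*(z-o[2])/d[2]
def proj(s,P):
    f=240/np.tan(np.radians(s['fov_y'])/2); T=np.linalg.inv(np.array(s['world_from_camera']))
    p=(T[:3,:3]@np.atleast_2d(P).T).T+T[:3,3]
    return np.c_[s['cx']+f*p[:,0]/p[:,2],s['cy']+f*p[:,1]/p[:,2]]
E
python3 - <<'E'
from h import *
print(ctrl.grip_point_offset); print({k:np.round(v,2) for k,v in ctrl.observe().items()})
for c in ['scene','side','wrist']:
    s=snap(c,c+'0.png'); print(c,s['fov_y'],np.round(s['world_from_camera'],3).tolist())
    if c=='wrist': continue
    for n,z in [('car',0),('bottle',5),('tin',5),('flask',5),('caddy',0),('mat',0),('stand',0),('mug',0),('jar',0),('driver',0)]:
        r=ctrl.place_of(c,n)
        print(c,n,[(np.round(q['location']),round(q['confidence'],2),np.round(ray(s,q['location'],z if n!='car' else 5))) for q in r[:2]])
E
```

```text
pics
18.700000000000003
{'t': np.float64(0.0), 'joints': array([-73.17,  12.68,  87.53,   0.  ,  79.91,  -7.22]), 'joint_velocities': array([ 0.07,  0.04, -0.01,  0.02, -0.04, -0.1 ]), 'joint_efforts': array([ -0.  , -49.46, -38.74,   0.07,   0.06,  -0.  ]), 'eef_pos': array([ 254.56, -570.13,  221.42]), 'tool_rot': array([-1.7989e+02, -1.0000e-02,  2.4050e+01]), 'force': array([-0.04,  1.11, -0.44]), 'torque': array([-0.01, -0.03,  0.02]), 'finger_force': np.float64(0.0), 'grip_width': np.float64(87.06)}
scene 50.41950259959286 [[-0.833, 0.477, -0.281, 897.625], [0.553, 0.721, -0.418, 459.639], [0.003, -0.504, -0.864, 1034.66], [0.0, 0.0, 0.0, 1.0]]
scene car [(array([308., 269.]), 0.57, array([620., -21.,   5.]))]
scene bottle [(array([351., 288.]), 0.77, array([565.,  72.,   5.]))]
scene tin [(array([319., 241.]), 0.63, array([556., -70.,   5.]))]
scene flask [(array([340., 264.]), 0.76, array([550.,   7.,   5.])), (array([305., 272.]), 0.16, array([629., -19.,   5.]))]
scene caddy [(array([324., 273.]), 0.75, array([591.,   5.,   0.]))]
scene mat [(array([460., 355.]), 0.56, arra
[... 739 characters left out ...]
3, array([ 513., -331.,    5.]))]
side caddy [(array([322., 266.]), 0.8, array([601.,  11.,   0.])), (array([247., 183.]), 0.35, array([460., 339.,   0.]))]
side mat [(array([246., 183.]), 0.79, array([458., 337.,   0.]))]
side stand [(array([279., 430.]), 0.8, array([ 512., -324.,    0.]))]
side mug [(array([413., 217.]), 0.91, array([803., 154.,   0.]))]
side jar [(array([433., 300.]), 0.71, array([ 775., -101.,    0.]))]
side driver [(array([246., 181.]), 0.65, array([458., 347.,   0.])), (array([298., 264.]), 0.46, array([557.,  20.,   0.]))]
wrist 70.32318701309897 [[0.408, -0.887, -0.219, 315.232], [-0.913, -0.396, -0.098, -544.545], [-0.0, 0.24, -0.971, 385.063], [0.0, 0.0, 0.0, 1.0]]
```

```bash
python3 -c "
import cv2,numpy as np
a=[cv2.imread('pics/%s0.png'%c) for c in ['scene','side']]
print(a[0].shape)"
```

```text
(480, 640, 3)
```

View pics/scene0.png

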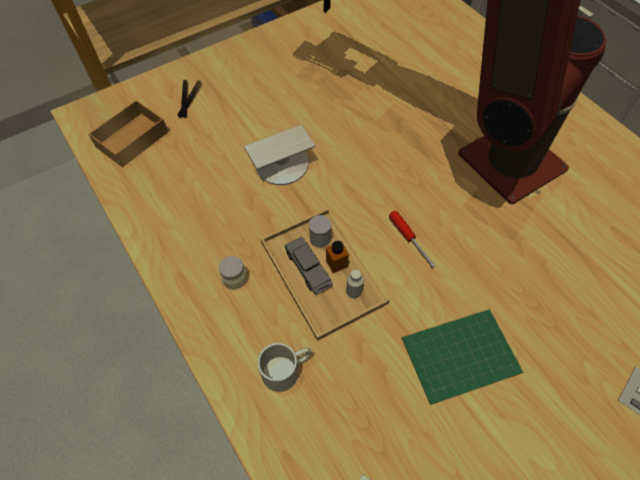

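View pics/side0.png

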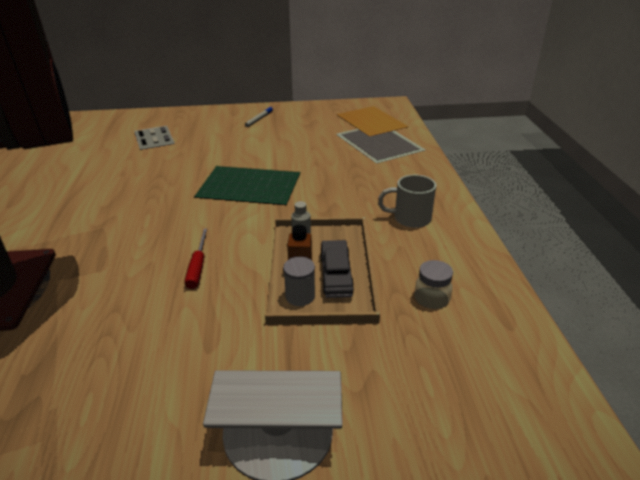

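The scene picture shows the tray around (324,273): tin (319,231), flask (338,257), bottle (355,283), with the car behind at (308,265), the mat at (460,355) and the stand at (280,155). The side view agrees. Next I go above the tray and look from close by.

```bash
cat >> h.py <<'E'
from scipy.spatial.transform import Rotation as R
import sys
def go(x,y,z,yaw,frm=None):
    """shift in tool axes from the (nominal) pose frm=(x,y,z,yaw) to target"""
    o=ctrl.observe()
    if frm is None: p=o['eef_pos']; w=o['tool_rot'][2]
    else: p=frm[:3]; w=frm[3]
    c,s=np.cos(np.radians(w)),np.sin(np.radians(w)); d=np.array([x,y,z])-p
    tw=-((yaw-w+180)%360-180); L=np.linalg.norm(d)
    print('dx %.1f dy %.1f dz %.1f twist %.1f rows %.1f'%(c*d[0]+s*d[1],s*d[0]-c*d[1],-d[2],tw,max(L/41.7,abs(tw)/7.16)))
E
python3 -c "
from h import *
go(510,5,310,0,(254.7,-570.7,222.5,24.05))"
```

```text
dx 467.8 dy -421.7 dz -87.5 twist 24.1 rows 15.2
```

Emit:
carry_out:
  moves:
    - {"dx": 234, "dy": -211, "dz": -87.5, "twist": 24.05}
    - {"dx": 234, "dy": -211, "dz": -87.5, "twist": 24.05}
    - {"dx": 234, "dy": -211, "dz": -87.5, "twist": 24.05}
    - {"dx": 234, "dy": -211, "dz": -87.5, "twist": 24.05}
    - {"dx": 234, "dy": -211, "dz": -87.5, "twist": 24.05}
    - {"dx": 234, "dy": -211, "dz": -87.5, "twist": 24.05}
    - {"dx": 234, "dy": -211, "dz": -87.5, "twist": 24.05}
    - {"dx": 234, "dy": -211, "dz": -87.5, "twist": 24.05}
    - {"dx": 234, "dy": -211, "dz": -87.5, "twist": 24.05}

```text
t: 1.9
eef_pos: [385.2, -278.5, 313.0]
tool_rot: [179.9, -0.3, 0.3]
force: [0.0, 0.1, 0.4]
grip_width: 87.6
finger_force: 0.0
```

```bash
python3 -c "
from h import *
o=ctrl.observe();print(o['eef_pos'],o['tool_rot'])
go(510,5,310,0)"
```

```text
[ 385.1820747  -278.47905504  313.00859315] [179.9370219   -0.27043463   0.30823738]
dx 126.3 dy -282.8 dz 3.0 twist 0.3 rows 7.4
```

Emit:
carry_out:
  moves:
    - {"dx": 127.5, "dy": -287.5, "dz": 0}
    - {"dx": 127.5, "dy": -287.5, "dz": 0}
    - {"dx": 127.5, "dy": -287.5, "dz": 0}
    - {"dx": 127.5, "dy": -287.5, "dz": 0}
    - {"dx": 127.5, "dy": -287.5, "dz": 0}
    - {"dx": 127.5, "dy": -287.5, "dz": 0}
    - {"dx": 127.5, "dy": -287.5, "dz": 0}
    - {"dx": 127.5, "dy": -287.5, "dz": 0}
    - {"dx": 127.5, "dy": -287.5, "dz": 0}
    - {"dx": 127.5, "dy": -287.5, "dz": 0}

```text
invalid input at $.moves[0]: expected keys dx, dy, dz, twist
```

```bash
python3 - <<'E'
from h import *
s=snap('wrist','w1.png');o=ctrl.observe();print(o['eef_pos'],o['tool_rot'],o['t'])
for n,z in [('car',5),('bottle',5),('tin',5),('flask',5),('caddy',0),('mat',0),('stand',0)]:
    r=ctrl.place_of('wrist',n)
    print(n,[(np.round(q['location']),round(q['confidence'],2),np.round(ray(s,q['location'],z),1)) for q in r[:2]])
S=snap('side')
for n in ['mat','stand','caddy','car']:
  for c,ss in [('scene',snap('scene')),('side',S),('wrist',s)]:
    r=ctrl.cut_out(c,n)
    if not r: continue
    m=r[0]['region'].astype('uint8'); pts=np.argwhere(m)[:,::-1].astype(np.float32)
    w=np.array([ray(ss,p,{'mat':4,'stand':70,'caddy':20,'car':20}[n])[:2] for p in pts[::3]],np.float32)
    print(n,c,r[0]['confidence'],cv2.minAreaRect(w))
E
```

```text
[ 384.02051817 -280.75546089  311.87509301] [ 1.79871426e+02 -1.60507434e-01  2.80818381e-01] 1.95
car [(array([354., 110.]), 0.74, array([ 510.8, -322. ,    5. ]))]
bottle [(array([32., 59.]), 0.74, array([568.8,  84.7,   5. ]))]
tin [(array([161.,  70.]), 0.85, array([556.6, -75.9,   5. ]))]
flask [(array([98., 69.]), 0.84, array([557.5,   3.9,   5. ]))]
caddy [(array([101.,  36.]), 0.7, array([597.3,  -2.6,  -0. ]))]
mat []
stand [(array([357., 112.]), 0.91, array([ 508.5, -326.3,    0. ])), (array([114.,  14.]), 0.7, array([621.6, -22. ,   0. ]))]
mat scene 0.64 ((460.7191162109375, 327.6410217285156), (149.97764587402344, 211.17391967773438), 75.10626220703125)
mat side 0.91 ((462.0643310546875, 327.255126953125), (155.50230407714844, 210.22752380371094), 74.59986114501953)
stand scene 0.84 ((512.5720825195312, -283.91436767578125), (158.7104034423828, 160.73265075683594), 83.56434631347656)
stand side 0.84 ((506.5268249511719, -357.09979248046875), (146.85943603515625, 160.7222442626953), 84.48540496826172)
stand wrist 0.94 ((510.0048828125, -321.0421142578125), (119.83766174316406, 159.33352661132812), 84.08026123046875)
caddy scene 0.97 ((598.0142822265625, 3.6874847412109375), (289.8349914550781, 182.00494384765625), 84.87643432617188)
caddy side 0.77 ((596.205810546875, -7.1038818359375), (302.1447448730469, 179.75222778320312), 85.1217269897461)
caddy wrist 0.98 ((571.799560546875, -14.016342163085938), (262.3407897949219, 138.41580200195312), 84.868896484375)
car scene 0.93 ((618.3868408203125, -23.64128875732422), (144.04759216308594, 53.81874465942383), 85.99816131591797)
car side 0.62 ((621.3480834960938, -18.565582275390625), (161.26882934570312, 51.58330535888672), 86.91909790039062)
car wrist 0.77 ((609.0983276367188, -23.491500854492188), (39.12775421142578, 150.50448608398438), 0.32396095991134644)
```

View pics/w1.png

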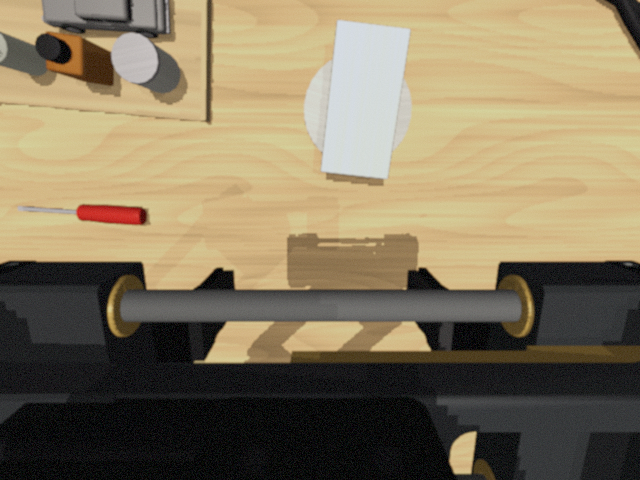

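The wrist picture shows the stand's plate with corners at about (338,20), (410,28), (387,180) and (322,172). Tin (145,60), flask (75,55) and the car (105,10) sit at the upper left. The move was refused for lack of twist, so I send it again.

Emit:
carry_out:
  moves:
    - {"dx": 97.5, "dy": -287.5, "dz": 0, "twist": 5}
    - {"dx": 97.5, "dy": -287.5, "dz": 0, "twist": 5}
    - {"dx": 97.5, "dy": -287.5, "dz": 0, "twist": 5}
    - {"dx": 97.5, "dy": -287.5, "dz": 0, "twist": 5}
    - {"dx": 97.5, "dy": -287.5, "dz": 0, "twist": 5}
    - {"dx": 97.5, "dy": -287.5, "dz": 0, "twist": 5}
    - {"dx": 97.5, "dy": -287.5, "dz": 0, "twist": 5}
    - {"dx": 97.5, "dy": -287.5, "dz": 0, "twist": 5}
    - {"dx": 97.5, "dy": -287.5, "dz": 0, "twist": 5}

```text
t: 3.9
eef_pos: [480.3, 7.8, 310.0]
tool_rot: [-180.0, 0.0, -4.7]
force: [-1.3, -0.5, 0.0]
grip_width: 87.1
finger_force: 0.0
```

```bash
python3 - <<'E'
from h import *
s=snap('wrist','w2.png');o=ctrl.observe();print(o['eef_pos'],o['tool_rot'],o['t'])
for n,z in [('car',5),('bottle',5),('tin',5),('flask',5),('caddy',0)]:
    r=ctrl.place_of('wrist',n)
    print(n,[(np.round(q['location']),round(q['confidence'],2),np.round(ray(s,q['location'],z),1)) for q in r[:2]])
for n,z in [('caddy',20),('car',20),('car',44),('flask',40)]:
    r=ctrl.cut_out('wrist',n)
    if not r: continue
    pts=np.argwhere(r[0]['region'])[:,::-1]
    w=np.array([ray(s,p,z)[:2] for p in pts[::2]],np.float32)
    print(n,r[0]['confidence'],cv2.minAreaRect(w))
E
```

```text
[479.94392116   5.91483697 309.88676468] [ 1.79977631e+02  2.96874654e-02 -4.79800831e+00] 3.95
car [(array([336.,  95.]), 0.8, array([619.4, -24.1,   5. ]))]
bottle [(array([255., 143.]), 0.93, array([568.8,  86.7,   5. ])), (array([322., 143.]), 0.52, array([561.4,  -1.3,   5. ]))]
tin [(array([379., 143.]), 0.62, array([555.9, -76.1,   5. ]))]
flask [(array([321., 143.]), 0.6, array([5.617e+02, 4.000e-01, 5.000e+00]))]
caddy [(array([319., 116.]), 0.9, array([5.964e+02, 3.000e-01, 0.000e+00])), (array([337.,  92.]), 0.61, array([622.9, -25.7,   0. ]))]
caddy 0.88 ((596.9610595703125, -1.0008544921875), (281.4686279296875, 180.2564697265625), 85.10082244873047)
car 0.6 ((620.913818359375, -25.080596923828125), (144.742431640625, 53.24562454223633), 86.73245239257812)
car 0.6 ((616.9552001953125, -23.649269104003906), (137.06524658203125, 50.42147445678711), 86.73246765136719)
flask 0.86 ((560.3999633789062, 2.2217350006103516), (42.424781799316406, 42.749061584472656), 81.88165283203125)
```

View pics/w2.png

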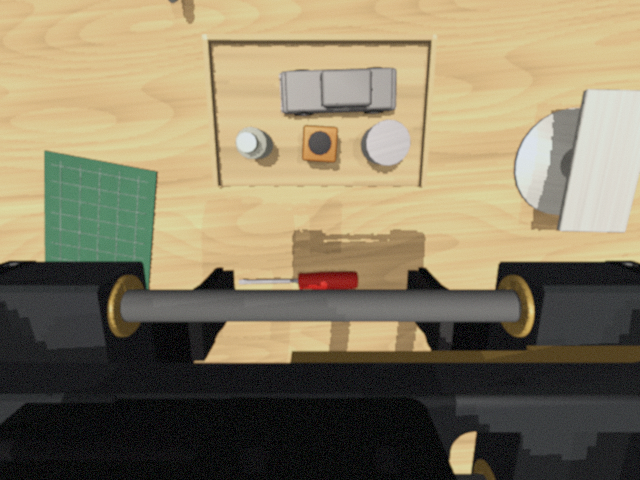

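The view is clear: bottle cap (247,142), flask cap (320,142), tin top (388,141), car centre (340,91), tray rim square to the tool. The mat is at the left and the stand at the right.

```bash
python3 - <<'E'
from h import *
im=cv2.imread('pics/w2.png'); s=ctrl.snapshot('wrist')
for p,z in [((247,142),89),((320,142),89),((388,142),69)]: print(ray(s,p,z).round(1))
c=im[30:200,200:440]; cv2.imwrite('pics/w2c.png',cv2.resize(c,None,fx=3.3,fy=3.3,interpolation=cv2.INTER_CUBIC))
E
```

```text
[566.8  75.8  89. ]
[559.8  -2.9  89. ]
[553.6 -80.2  69. ]
```

View pics/w2c.png

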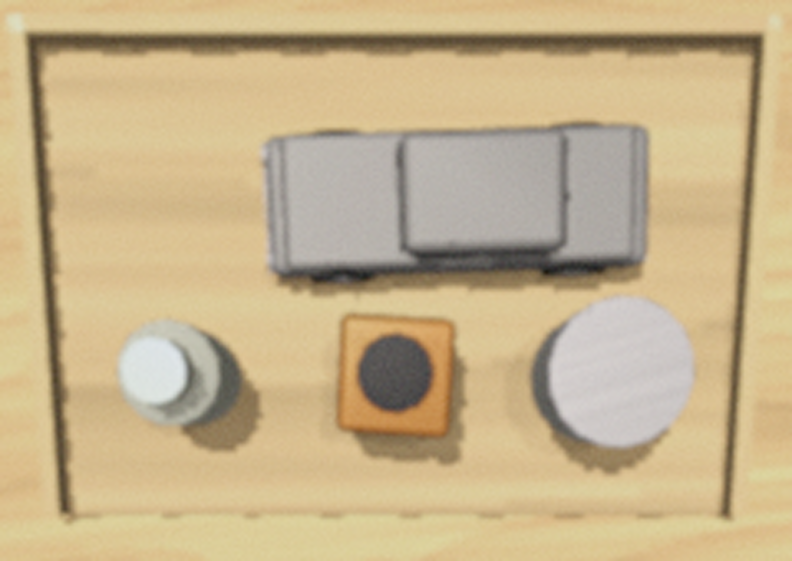

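```bash
cat > fit.py <<'E'
from h import *
from scipy.optimize import least_squares
a=np.linspace(0,2*np.pi,73)
def cyl(r,zs): return np.vstack([np.c_[r*np.cos(a),r*np.sin(a),0*a+z] for z in zs])
def sq(h,zs,yaw):
    q=np.array([[h,h],[h,-h],[-h,-h],[-h,h]])@R.from_euler('z',yaw,degrees=True).as_matrix()[:2,:2].T
    return np.vstack([np.c_[q,0*q[:,0]+z] for z in zs])
def model(n,yaw=-5):
    return {'bottle':np.vstack([cyl(18,[0,60]),cyl(11,[64,84])]),'tin':cyl(25,[0,64]),'flask':np.vstack([sq(20,[0,62],yaw),cyl(13,[84])]),
      }[n]
def bbox(p): return np.r_[p.min(0),p.max(0)]
def fit(cam,s,n,z0,x0,use=(1,1,1,1)):
    best=None
    for q in ctrl.cut_out(cam,n):
        m=np.argwhere(q['region'])[:,::-1]
        b=np.r_[m.min(0)-.5,m.max(0)+.5]
        f=lambda v:(bbox(proj(s,model(n)+[v[0],v[1],z0]))-b)*np.array(use)
        r=least_squares(f,x0)
        if best is None or r.cost<best[2]: best=(r.x.round(1),r.fun.round(1),r.cost,round(q['confidence'],2))
    return best
E
python3 - <<'E'
from fit import *
for cam,u in [('wrist',(1,1,1,1)),('scene',(1,1,1,0)),('side',(1,1,1,0))]:
    s=snap(cam)
    for n,x0 in [('bottle',(567,77)),('flask',(560,-2)),('tin',(554,-79))]: print(cam,n,fit(cam,s,n,5,x0,u))
E
```

```text
wrist bottle (array([567.4,  81.3]), array([-0.4, -0.2,  0.4,  0.3]), np.float64(0.21603536636295134), 0.97)
wrist flask (array([559.7,   2.4]), array([ 0.3,  0.3, -0.3, -0.4]), np.float64(0.23585675497384626), 0.78)
wrist tin (array([554.2, -75.9]), array([ 0.2,  0.2, -0.1, -0.2]), np.float64(0.05628975078096121), 0.88)
scene bottle (array([565.9,  82.5]), array([-0.5, -0. ,  0.5, -0. ]), np.float64(0.22151282751174672), 0.63)
scene flask (array([557.4,   5.5]), array([-0.5, -0. ,  0.4,  0. ]), np.float64(0.19716702111020884), 0.65)
scene tin (array([554.6, -70.9]), array([-0.1, -0. ,  0.1,  0. ]), np.float64(0.0030858526345062718), 0.76)
side bottle (array([566.7,  85.1]), array([-0.5, -0. ,  0.5,  0. ]), np.float64(0.2484762533056619), 0.74)
side flask None
side tin (array([554.9, -74. ]), array([ 0.6,  0.1, -0.6,  0. ]), np.float64(0.39405046618665107), 0.66)
```

```bash
cat > plan.py <<'E'
import numpy as np, json, os
def step(p,d):  # nominal pose after a row's shift
    c,s=np.cos(np.radians(p[3])),np.sin(np.radians(p[3]))
    return [p[0]+c*d[0]+s*d[1],p[1]+s*d[0]-c*d[1],p[2]-d[2],p[3]-d[3]]
def rel(p,q):
    c,s=np.cos(np.radians(p[3])),np.sin(np.radians(p[3])); d=np.subtract(q[:3],p[:3])
    return np.round([c*d[0]+s*d[1],s*d[0]-c*d[1],-d[2],p[3]-q[3],max(np.linalg.norm(d)/41.7,abs(p[3]-q[3])/7.16)],1)
E
python3 - <<'E'
from plan import *; from rig import ctrl
p=[254.728,-570.727,222.538,24.053]
p=step(p,(234,-211,-87.5,24.05)); p=step(p,(97.5,-287.5,0,5)); print(np.round(p,2))
o=ctrl.observe(); print(o['eef_pos'],o['tool_rot'],o['t'])
B=(567.2,81.8); T=lambda xy,z,w=-5:[*xy,z,w]
q=T(B,140); print(rel(p,q)); r=T((527,309),140); print(rel(q,r))
F=T((559.5,3),140,-8); print(rel(r,F))
E
```

```text
[479.89   4.83 310.04  -5.  ]
[479.89444247   4.88967901 310.02232982] [-1.79999329e+02  3.30463191e-03 -4.99112694e+00] 5.05
[ 80.3 -84.3 170.    0.    4.9]
[ -59.8 -222.8   -0.     0.     5.5]
[ 59.  302.   -0.    3.    7.4]
```

Emit:
carry_out:
  hand: 66
  moves:
    - {"dx": 80.3, "dy": -84.3, "dz": 170, "twist": 0}
    - {"dx": 80.3, "dy": -84.3, "dz": 170, "twist": 0}
    - {"dx": 80.3, "dy": -84.3, "dz": 170, "twist": 0}
    - {"dx": 80.3, "dy": -84.3, "dz": 170, "twist": 0}
    - {"dx": 80.3, "dy": -84.3, "dz": 170, "twist": 0}
    - {"dx": 80.3, "dy": -84.3, "dz": 170, "twist": 0}
    - {"dx": 80.3, "dy": -84.3, "dz": 170, "twist": 0}
    - {"dx": 80.3, "dy": -84.3, "dz": 170, "twist": 0}
    - {"dx": 80.3, "dy": -84.3, "dz": 170, "twist": 0}
    - {"dx": 80.3, "dy": -84.3, "dz": 170, "twist": 0}

```text
t: 5.88
eef_pos: [568.6, 81.2, 143.1]
tool_rot: [-180.0, -0.3, -5.0]
force: [-0.3, 0.2, -0.8]
grip_width: 66.1
finger_force: 0.0
```

```bash
python3 - <<'E'
from fit import *
s=snap('wrist','w3.png'); o=ctrl.observe(); print(o['eef_pos'],o['t'],o['grip_width'])
print(proj(s,[[567.2,81.8,89],[559.5,3,89]]))
for n,x0 in [('bottle',(567,82)),('flask',(560,3)),('tin',(554,-75))]: print(n,fit('wrist',s,n,5,x0))
E
```

```text
[568.49216672  81.2838917  142.92227919] 5.9333 66.10181262045303
[[319.40627581 260.55666193]
 [438.37144158 261.65315132]]
bottle (array([567.4,  81.1]), array([-0.5, -0.4,  0.5,  0.3]), np.float64(0.4023904956041191), 0.72)
flask (array([559.9,   2.8]), array([-0.1,  0.1,  0.1, -0. ]), np.float64(0.019088812194431433), 0.95)
tin (array([564.1, -75.3]), array([ -1.1, -11. ,   0.9,   9.7]), np.float64(108.14458802647917), 0.62)
```

View pics/w3.png

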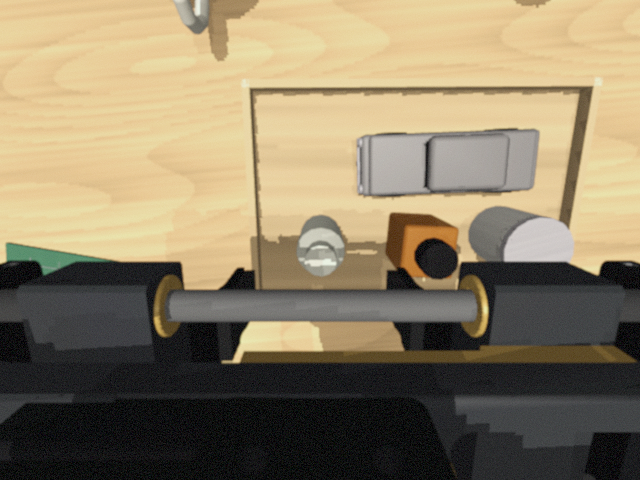

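The cap shows at (321,260), where I predicted it, with the fingers either side. I descend and grip the bottle.

Emit:
carry_out:
  moves:
    - {"dx": 0, "dy": 0, "dz": 40, "twist": 0}
    - {"dx": 0, "dy": 0, "dz": 75, "twist": 0}
    - {"dx": 0, "dy": 0, "dz": 95, "twist": 0}
    - {"dx": 0, "dy": 0, "dz": 108, "twist": 0}
    - {"dx": 0, "dy": 0, "dz": 108, "twist": 0}
    - {"dx": 0, "dy": 0, "dz": 108, "twist": 0}
    - {"dx": 0, "dy": 0, "dz": 108, "twist": 0}
    - {"dx": 0, "dy": 0, "dz": 108, "twist": 0}

```text
t: 6.75
eef_pos: [569.1, 81.8, 34.3]
tool_rot: [-180.0, -0.2, -5.0]
force: [0.0, 0.4, 0.1]
grip_width: 66.0
finger_force: 0.0
```

Emit:
carry_out:
  hand: 20
  moves:
    - {"dx": 0, "dy": 0, "dz": 0, "twist": 0}
    - {"dx": 0, "dy": 0, "dz": 0, "twist": 0}
    - {"dx": 0, "dy": 0, "dz": 0, "twist": 0}
    - {"dx": 0, "dy": 0, "dz": 0, "twist": 0}
    - {"dx": 0, "dy": 0, "dz": 0, "twist": 0}
    - {"dx": 0, "dy": 0, "dz": 0, "twist": 0}
    - {"dx": 0, "dy": 0, "dz": 0, "twist": 0}
    - {"dx": 0, "dy": 0, "dz": 0, "twist": 0}

```text
t: 7.42
eef_pos: [567.3, 81.8, 32.1]
tool_rot: [180.0, 0.0, -5.0]
force: [-0.7, 0.4, 0.5]
grip_width: 35.4
finger_force: 30.0
```

Emit:
carry_out:
  moves:
    - {"dx": 0, "dy": 0, "dz": -30, "twist": 0}
    - {"dx": 0, "dy": 0, "dz": -70, "twist": 0}
    - {"dx": 0, "dy": 0, "dz": -108, "twist": 0}
    - {"dx": -5, "dy": -20, "dz": -108, "twist": 0}
    - {"dx": -14, "dy": -53, "dz": -108, "twist": 0}
    - {"dx": -24, "dy": -90, "dz": -108, "twist": 0}
    - {"dx": -34, "dy": -128, "dz": -108, "twist": 0}
    - {"dx": -44, "dy": -166, "dz": -108, "twist": 0}
    - {"dx": -54, "dy": -200, "dz": -108, "twist": 0}
    - {"dx": -60, "dy": -223, "dz": -108, "twist": 0}

```text
t: 8.25
eef_pos: [525.4, 312.3, 139.7]
tool_rot: [-180.0, 0.1, -4.9]
force: [-0.1, -0.4, -1.5]
grip_width: 35.0
finger_force: 30.0
```

Emit:
carry_out:
  moves:
    - {"dx": 0, "dy": 0, "dz": 0, "twist": 0}
    - {"dx": 0, "dy": 0, "dz": 20, "twist": 0}
    - {"dx": 0, "dy": 0, "dz": 60, "twist": 0}
    - {"dx": 0, "dy": 0, "dz": 90, "twist": 0}
    - {"dx": 0, "dy": 0, "dz": 100, "twist": 0}
    - {"dx": 0, "dy": 0, "dz": 104, "twist": 0}
    - {"dx": 0, "dy": 0, "dz": 107, "twist": 0}
    - {"dx": 0, "dy": 0, "dz": 108.5, "twist": 0}
    - {"dx": 0, "dy": 0, "dz": 108.5, "twist": 0}
    - {"dx": 0, "dy": 0, "dz": 108.5, "twist": 0}

```text
t: 9.08
eef_pos: [528.4, 309.7, 33.5]
tool_rot: [-179.9, -0.2, -5.0]
force: [-0.0, -0.4, -1.4]
grip_width: 35.3
finger_force: 30.0
```

Emit:
carry_out:
  moves:
    - {"dx": 0, "dy": 0, "dz": 0, "twist": 0}
    - {"dx": 0, "dy": 0, "dz": 0, "twist": 0}
    - {"dx": 0, "dy": 0, "dz": 0, "twist": 0}

```text
t: 9.33
eef_pos: [527.3, 309.4, 32.2]
tool_rot: [-180.0, -0.1, -5.0]
force: [0.5, -0.4, 0.5]
grip_width: 35.3
finger_force: 30.0
```

Emit:
carry_out:
  hand: 66
  moves:
    - {"dx": 0, "dy": 0, "dz": 0, "twist": 0}
    - {"dx": 0, "dy": 0, "dz": 0, "twist": 0}
    - {"dx": 0, "dy": 0, "dz": 0, "twist": 0}
    - {"dx": 0, "dy": 0, "dz": 0, "twist": 0}
    - {"dx": 0, "dy": 0, "dz": 0, "twist": 0}
    - {"dx": 0, "dy": 0, "dz": -20, "twist": 0}
    - {"dx": 0, "dy": 0, "dz": -60, "twist": 0}
    - {"dx": 0, "dy": 0, "dz": -95, "twist": 0}
    - {"dx": 0, "dy": 0, "dz": -108.5, "twist": 0}
    - {"dx": 0, "dy": 0, "dz": -108.5, "twist": 0}

```text
t: 10.17
eef_pos: [530.1, 310.6, 145.7]
tool_rot: [-179.7, -0.5, -5.0]
force: [0.4, 0.1, -0.2]
grip_width: 66.0
finger_force: 0.0
```

```bash
python3 - <<'E'
from fit import *; from plan import *
p=[479.89,4.83,310.04,-5.]
for d in [(80.3,-84.3,170,0),(0,0,108,0),(-60,-223,-108,0),(0,0,108.5,0),(0,0,-108.5,0)]: p=step(p,d)
print(np.round(p,2))
F=[559.7,2.7,140,-8]; print(rel(p,F)); Bm=[463,327,140,-8]; print('F to mat',rel(F,Bm))
T=[554.3,-75.6,140,-5]; print('to tin',rel(Bm,T)); Cm=[397,345,140,-5];print(rel(T,Cm))
for c in ['wrist','side']:
  s=snap(c,c+'4.png'); print(fit(c,s,'bottle',4,(527,309)), ctrl.observe()['eef_pos'])
E
```

```text
[526.9  309.19 140.04  -5.  ]
[ 59.4 302.5   0.    3.    7.4]
F to mat [-140.9 -307.7   -0.     0.     8.1]
to tin [146.4 386.   -0.   -3.    9.9]
[-193.4 -405.3   -0.     0.    10.8]
(array([526.9, 309.1]), array([-0.7, -0.5,  0.7,  0.4]), np.float64(0.6204410895559883), 0.68) [527.07265232 309.26499992 140.31320112]
(array([526.6, 314.7]), array([ 0.2,  0.1, -0.2, -0. ]), np.float64(0.04623626603922697), 0.85) [525.61907747 308.64190586 137.9730538 ]
```

View pics/side4.png

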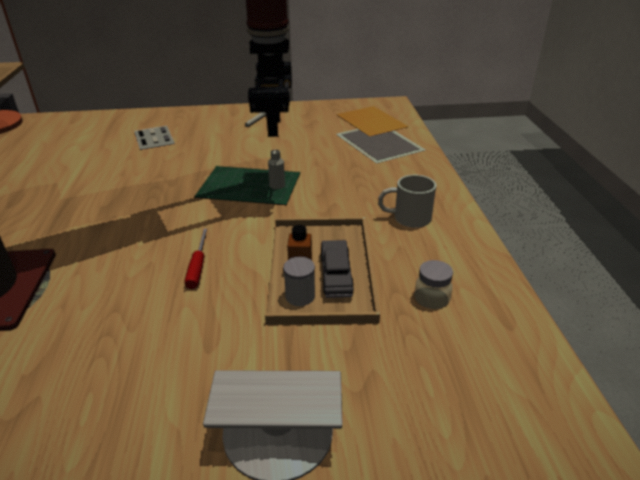

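The bottle stands upright on the mat at (277,172). The flask is next.

Emit:
carry_out:
  moves:
    - {"dx": 59.4, "dy": 302.5, "dz": 0, "twist": 3}
    - {"dx": 59.4, "dy": 302.5, "dz": 0, "twist": 3}
    - {"dx": 59.4, "dy": 302.5, "dz": 0, "twist": 3}
    - {"dx": 59.4, "dy": 302.5, "dz": 0, "twist": 3}
    - {"dx": 59.4, "dy": 302.5, "dz": 0, "twist": 3}
    - {"dx": 59.4, "dy": 302.5, "dz": 0, "twist": 3}
    - {"dx": 59.4, "dy": 302.5, "dz": 0, "twist": 3}
    - {"dx": 59.4, "dy": 302.5, "dz": 0, "twist": 3}
    - {"dx": 59.4, "dy": 302.5, "dz": 0, "twist": 3}
    - {"dx": 59.4, "dy": 302.5, "dz": 0, "twist": 3}

```text
t: 11.2
eef_pos: [558.5, 2.0, 138.1]
tool_rot: [-180.0, 0.2, -8.1]
force: [0.1, 0.2, -0.1]
grip_width: 65.9
finger_force: 0.0
```

```bash
python3 - <<'E'
from fit import *
for i in range(3): s=snap('wrist')
print(ctrl.observe()['eef_pos'],ctrl.observe()['tool_rot'][2])
for n,x0 in [('flask',(560,3)),('tin',(554,-75))]: print(n,fit('wrist',s,n,5,x0))
r=ctrl.cut_out('wrist','flask')[0]['region']; im=s['frame'].copy(); ys,xs=np.nonzero(r)
E
```

```text
[558.97830881   4.02611397 139.00313211] -7.927930992775754
flask (array([559.2,   1.5]), array([-1.4, -1.3,  1.4,  1.1]), np.float64(3.4051438296405463), 0.74)
tin None
```

Good to within 1–2 mm. I descend and grip the flask.

Emit:
carry_out:
  moves:
    - {"dx": 0, "dy": 0, "dz": 40, "twist": 0}
    - {"dx": 0, "dy": 0, "dz": 75, "twist": 0}
    - {"dx": 0, "dy": 0, "dz": 95, "twist": 0}
    - {"dx": 0, "dy": 0, "dz": 108, "twist": 0}
    - {"dx": 0, "dy": 0, "dz": 108, "twist": 0}
    - {"dx": 0, "dy": 0, "dz": 108, "twist": 0}
    - {"dx": 0, "dy": 0, "dz": 108, "twist": 0}
    - {"dx": 0, "dy": 0, "dz": 108, "twist": 0}

```text
t: 12.17
eef_pos: [561.6, 2.6, 34.2]
tool_rot: [-180.0, -0.2, -8.0]
force: [0.1, -0.2, -0.0]
grip_width: 65.9
finger_force: 0.0
```

Emit:
carry_out:
  hand: 24
  moves:
    - {"dx": 0, "dy": 0, "dz": 0, "twist": 0}
    - {"dx": 0, "dy": 0, "dz": 0, "twist": 0}
    - {"dx": 0, "dy": 0, "dz": 0, "twist": 0}
    - {"dx": 0, "dy": 0, "dz": 0, "twist": 0}
    - {"dx": 0, "dy": 0, "dz": 0, "twist": 0}
    - {"dx": 0, "dy": 0, "dz": 0, "twist": 0}
    - {"dx": 0, "dy": 0, "dz": 0, "twist": 0}
    - {"dx": 0, "dy": 0, "dz": 0, "twist": 0}

```text
t: 12.83
eef_pos: [559.8, 2.6, 32.2]
tool_rot: [180.0, -0.0, -8.0]
force: [-1.1, 0.3, 2.4]
grip_width: 39.7
finger_force: 30.0
```

Emit:
carry_out:
  moves:
    - {"dx": 0, "dy": 0, "dz": -30, "twist": 0}
    - {"dx": 0, "dy": 0, "dz": -70, "twist": 0}
    - {"dx": 0, "dy": 0, "dz": -108, "twist": 0}
    - {"dx": -9, "dy": -20, "dz": -108, "twist": 0}
    - {"dx": -24, "dy": -52, "dz": -108, "twist": 0}
    - {"dx": -40, "dy": -88, "dz": -108, "twist": 0}
    - {"dx": -57, "dy": -125, "dz": -108, "twist": 0}
    - {"dx": -74, "dy": -162, "dz": -108, "twist": 0}
    - {"dx": -91, "dy": -199, "dz": -108, "twist": 0}
    - {"dx": -108, "dy": -236, "dz": -108, "twist": 0}

```text
t: 13.67
eef_pos: [484.4, 253.0, 139.7]
tool_rot: [180.0, 0.0, -8.0]
force: [0.7, -0.2, -1.4]
grip_width: 39.8
finger_force: 30.0
```

Emit:
carry_out:
  moves:
    - {"dx": -16, "dy": -36, "dz": 0, "twist": 0}
    - {"dx": -28, "dy": -62, "dz": 0, "twist": 0}
    - {"dx": -33, "dy": -72, "dz": 0, "twist": 0}
    - {"dx": -33, "dy": -72, "dz": 0, "twist": 0}
    - {"dx": -33, "dy": -72, "dz": 20, "twist": 0}
    - {"dx": -33, "dy": -72, "dz": 60, "twist": 0}
    - {"dx": -33, "dy": -72, "dz": 90, "twist": 0}
    - {"dx": -33, "dy": -72, "dz": 100, "twist": 0}
    - {"dx": -33, "dy": -72, "dz": 104, "twist": 0}
    - {"dx": -33, "dy": -72, "dz": 106, "twist": 0}

```text
t: 14.5
eef_pos: [463.3, 326.4, 33.9]
tool_rot: [180.0, 0.0, -8.1]
force: [-0.3, -0.7, -0.6]
grip_width: 40.1
finger_force: 30.0
```

Emit:
carry_out:
  moves:
    - {"dx": 0, "dy": 0, "dz": 1, "twist": 0}
    - {"dx": 0, "dy": 0, "dz": 2.5, "twist": 0}
    - {"dx": 0, "dy": 0, "dz": 2.5, "twist": 0}
    - {"dx": 0, "dy": 0, "dz": 2.5, "twist": 0}

```text
t: 14.83
eef_pos: [463.9, 327.7, 32.9]
tool_rot: [-179.9, -0.1, -8.0]
force: [0.2, 0.1, -1.5]
grip_width: 39.8
finger_force: 30.0
```

Emit:
carry_out:
  hand: 70
  moves:
    - {"dx": 0, "dy": 0, "dz": 0, "twist": 0}
    - {"dx": 0, "dy": 0, "dz": 0, "twist": 0}
    - {"dx": 0, "dy": 0, "dz": 0, "twist": 0}
    - {"dx": 0, "dy": 0, "dz": 0, "twist": 0}
    - {"dx": 0, "dy": 0, "dz": 0, "twist": 0}
    - {"dx": 0, "dy": 0, "dz": -20, "twist": 0}
    - {"dx": 0, "dy": 0, "dz": -60, "twist": 0}
    - {"dx": 0, "dy": 0, "dz": -95, "twist": 0}
    - {"dx": 0, "dy": 0, "dz": -108.5, "twist": 0}
    - {"dx": 0, "dy": 0, "dz": -108.5, "twist": 0}

```text
t: 15.67
eef_pos: [466.0, 328.9, 145.4]
tool_rot: [-179.7, -0.4, -8.0]
force: [1.0, -0.2, 0.6]
grip_width: 69.9
finger_force: 0.0
```

Emit:
carry_out:
  moves:
    - {"dx": 76.5, "dy": 206.3, "dz": 0, "twist": -3}
    - {"dx": 76.5, "dy": 206.3, "dz": 0, "twist": -3}
    - {"dx": 76.5, "dy": 206.3, "dz": 0, "twist": -3}
    - {"dx": 76.5, "dy": 206.3, "dz": 0, "twist": -3}
    - {"dx": 76.5, "dy": 206.3, "dz": 0, "twist": -3}
    - {"dx": 76.5, "dy": 206.3, "dz": 0, "twist": -3}
    - {"dx": 146.5, "dy": 386.3, "dz": 0, "twist": -3}
    - {"dx": 146.5, "dy": 386.3, "dz": 0, "twist": -3}
    - {"dx": 146.5, "dy": 386.3, "dz": 0, "twist": -3}
    - {"dx": 146.5, "dy": 386.3, "dz": 0, "twist": -3}

```text
t: 16.5
eef_pos: [547.7, -51.1, 138.9]
tool_rot: [-180.0, 0.1, -5.0]
force: [1.2, -0.1, -0.3]
grip_width: 69.8
finger_force: 0.0
```

Emit:
carry_out:
  moves:
    - {"dx": 0, "dy": 0, "dz": 0, "twist": 0}
    - {"dx": 0, "dy": 0, "dz": 0, "twist": 0}

```text
t: 16.67
eef_pos: [547.8, -51.6, 138.9]
tool_rot: [-180.0, 0.1, -5.2]
force: [0.5, 0.5, -0.1]
grip_width: 70.2
finger_force: 0.0
```

```bash
python3 - <<'E'
from fit import *
for i in range(4): s=snap('wrist','w5.png')
print(ctrl.observe()['eef_pos'],ctrl.observe()['tool_rot'][2])
print(fit('wrist',s,'tin',5,(554,-75)))
s=snap('side'); print(fit('side',s,'flask',4,(463,327)))
E
```

```text
[547.58403407 -48.29795271 139.34662286] -4.904387474928408
(array([554.1, -75.6]), array([ 0.3, -0.2, -0.2,  0.2]), np.float64(0.11293368690112983), 0.88)
(array([464.3, 332. ]), array([ 0. , -0.3, -0. ,  0.3]), np.float64(0.07643096450020531), 0.55)
```

View pics/w5.png

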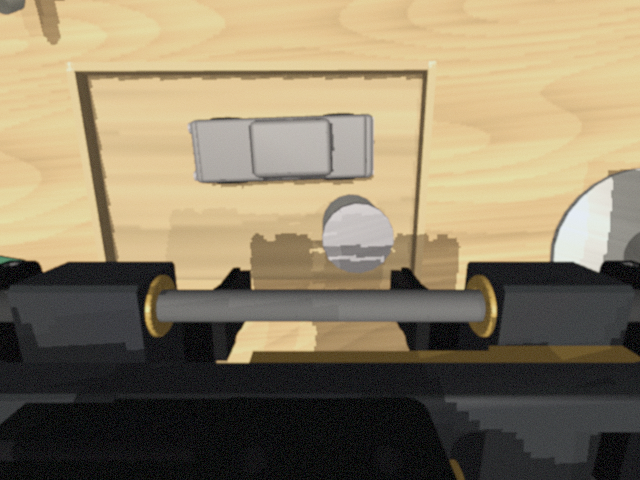

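The tin stands alone at (357,238) in front of the car. The last move ended about 26 mm short, so I work out what remains.

```bash
python3 - <<'E'
from plan import *; from rig import ctrl
p=step([559.7,2.7,140,-8],(-141,-308,0,0)); f=4*41.7/np.hypot(70,180)
p=step(p,(76.5+70*f,206.3+180*f,0,-3)); print(p)
for i in range(3): ctrl.snapshot('wrist'); print(ctrl.observe()['eef_pos'])
print(rel(p,[554.2,-75.6,140,-5]))
E
```

```text
[np.float64(548.2136715991227), np.float64(-49.9723954021631), 140, -5]
[548.09902144 -48.66358102 140.01389252]
[548.14610183 -48.90688017 140.09002317]
[548.22692831 -49.10549207 140.15336126]
[ 8.2 25.  -0.   0.   0.6]
```

Emit:
carry_out:
  moves:
    - {"dx": 8.2, "dy": 25.3, "dz": 0, "twist": 0}
    - {"dx": 8.2, "dy": 25.3, "dz": 40, "twist": 0}
    - {"dx": 8.2, "dy": 25.3, "dz": 75, "twist": 0}
    - {"dx": 8.2, "dy": 25.3, "dz": 95, "twist": 0}
    - {"dx": 8.2, "dy": 25.3, "dz": 108, "twist": 0}
    - {"dx": 8.2, "dy": 25.3, "dz": 108, "twist": 0}
    - {"dx": 8.2, "dy": 25.3, "dz": 108, "twist": 0}
    - {"dx": 8.2, "dy": 25.3, "dz": 108, "twist": 0}
    - {"dx": 8.2, "dy": 25.3, "dz": 108, "twist": 0}
    - {"dx": 8.2, "dy": 25.3, "dz": 108, "twist": 0}

```text
t: 18.0
eef_pos: [555.6, -76.1, 33.9]
tool_rot: [180.0, -0.2, -5.0]
force: [0.8, 1.2, -0.5]
grip_width: 70.1
finger_force: 0.0
```

Emit:
carry_out:
  hand: 34
  moves:
    - {"dx": 0, "dy": 0, "dz": 0, "twist": 0}
    - {"dx": 0, "dy": 0, "dz": 0, "twist": 0}
    - {"dx": 0, "dy": 0, "dz": 0, "twist": 0}
    - {"dx": 0, "dy": 0, "dz": 0, "twist": 0}
    - {"dx": 0, "dy": 0, "dz": 0, "twist": 0}
    - {"dx": 0, "dy": 0, "dz": 0, "twist": 0}
    - {"dx": 0, "dy": 0, "dz": 0, "twist": 0}
    - {"dx": 0, "dy": 0, "dz": 0, "twist": 0}

```text
t: 18.67
eef_pos: [554.2, -75.8, 32.2]
tool_rot: [180.0, -0.0, -5.0]
force: [-0.5, 0.5, 2.4]
grip_width: 49.4
finger_force: 30.0
```

Emit:
carry_out:
  moves:
    - {"dx": 0, "dy": 0, "dz": -30, "twist": 0}
    - {"dx": 0, "dy": 0, "dz": -70, "twist": 0}
    - {"dx": 0, "dy": 0, "dz": -108, "twist": 0}
    - {"dx": -9, "dy": -20, "dz": -108, "twist": 0}
    - {"dx": -24, "dy": -52, "dz": -108, "twist": 0}
    - {"dx": -40, "dy": -88, "dz": -108, "twist": 0}
    - {"dx": -57, "dy": -125, "dz": -108, "twist": 0}
    - {"dx": -74, "dy": -162, "dz": -108, "twist": 0}
    - {"dx": -91, "dy": -199, "dz": -108, "twist": 0}
    - {"dx": -108, "dy": -236, "dz": -108, "twist": 0}

```text
t: 19.5
eef_pos: [465.7, 170.2, 139.5]
tool_rot: [180.0, 0.0, -5.0]
force: [0.1, -0.0, -2.4]
grip_width: 49.5
finger_force: 30.0
```

Emit:
carry_out:
  moves:
    - {"dx": -16, "dy": -34, "dz": 0, "twist": 0}
    - {"dx": -32, "dy": -68, "dz": 0, "twist": 0}
    - {"dx": -48, "dy": -102, "dz": 0, "twist": 0}
    - {"dx": -64, "dy": -134, "dz": 0, "twist": 0}
    - {"dx": -77, "dy": -155, "dz": 0, "twist": 0}
    - {"dx": -85, "dy": -169, "dz": 0, "twist": 0}
    - {"dx": -85, "dy": -169, "dz": 0, "twist": 0}
    - {"dx": -85, "dy": -169, "dz": 20, "twist": 0}
    - {"dx": -85, "dy": -169, "dz": 60, "twist": 0}
    - {"dx": -85, "dy": -169, "dz": 90, "twist": 0}

```text
t: 20.33
eef_pos: [397.4, 344.0, 48.6]
tool_rot: [-180.0, -0.1, -5.0]
force: [0.2, -0.5, -2.4]
grip_width: 49.1
finger_force: 30.0
```

Emit:
carry_out:
  moves:
    - {"dx": 0, "dy": 0, "dz": 8, "twist": 0}
    - {"dx": 0, "dy": 0, "dz": 13, "twist": 0}
    - {"dx": 0, "dy": 0, "dz": 16, "twist": 0}
    - {"dx": 0, "dy": 0, "dz": 18.5, "twist": 0}
    - {"dx": 0, "dy": 0, "dz": 18.5, "twist": 0}
    - {"dx": 0, "dy": 0, "dz": 18.5, "twist": 0}

```text
t: 20.83
eef_pos: [398.4, 345.1, 33.1]
tool_rot: [-179.9, -0.1, -5.0]
force: [-0.4, -0.2, -2.3]
grip_width: 49.3
finger_force: 30.0
```

Emit:
carry_out:
  hand: 70
  moves:
    - {"dx": 0, "dy": 0, "dz": 0, "twist": 0}
    - {"dx": 0, "dy": 0, "dz": 0, "twist": 0}
    - {"dx": 0, "dy": 0, "dz": 0, "twist": 0}
    - {"dx": 0, "dy": 0, "dz": 0, "twist": 0}
    - {"dx": 0, "dy": 0, "dz": 0, "twist": 0}
    - {"dx": 0, "dy": 0, "dz": -20, "twist": 0}
    - {"dx": 0, "dy": 0, "dz": -60, "twist": 0}
    - {"dx": 0, "dy": 0, "dz": -95, "twist": 0}
    - {"dx": 0, "dy": 0, "dz": -108.5, "twist": 0}
    - {"dx": 0, "dy": 0, "dz": -108.5, "twist": 0}

```text
t: 21.67
eef_pos: [400.0, 346.4, 145.2]
tool_rot: [-179.7, -0.4, -5.0]
force: [-0.1, 1.1, 0.4]
grip_width: 70.0
finger_force: 0.0
```

```bash
python3 - <<'E'
from fit import *; from plan import *
for i in range(6): s=snap('side')
print(ctrl.observe()['eef_pos'],ctrl.observe()['tool_rot'][2],ctrl.observe()['t'])
snap('side','s6.png')
p=step([554.2,-75.6,140,-5],(-193,-405,0,0));print(p)
print(rel(p,[470,50,250,87]))
E
```

```text
[396.07254604 343.73342047 138.13627084] -5.0014197464047045 21.9667
[np.float64(397.2324990810947), np.float64(344.679911077455), 140, -5]
[  98.2  287.2 -110.   -92.    12.8]
```

View pics/s6.png

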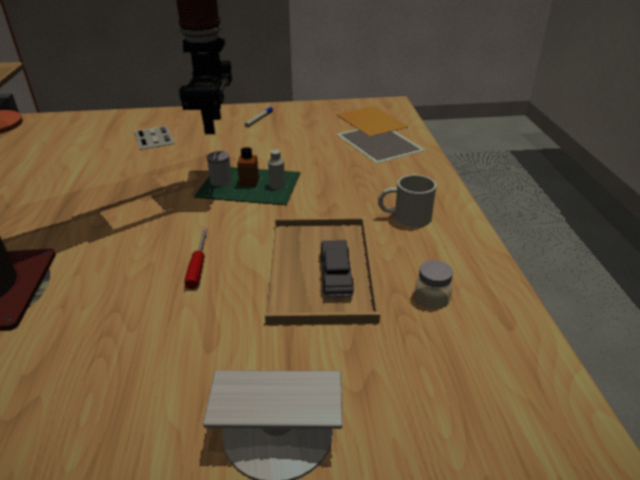

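All three stand on the mat at (219,168), (248,168) and (277,170). The car is free at (337,267). Next I move so the wrist camera sees it.

```bash
python3 - <<'E'
from plan import *
p=[397.23,344.68,140,-5]; m=[510,115,180,41]; print(rel(p,m),rel(m,[619,-114,220,86.5]))
E
```

```text
[132.4 219.  -40.  -46.    6.4] [-68.  244.3 -40.  -45.5   6.4]
```

Emit:
carry_out:
  hand: 70
  moves:
    - {"dx": 132.4, "dy": 219, "dz": -40, "twist": -46}
    - {"dx": 132.4, "dy": 219, "dz": -40, "twist": -46}
    - {"dx": 132.4, "dy": 219, "dz": -40, "twist": -46}
    - {"dx": 132.4, "dy": 219, "dz": -40, "twist": -46}
    - {"dx": 132.4, "dy": 219, "dz": -40, "twist": -46}
    - {"dx": 132.4, "dy": 219, "dz": -40, "twist": -46}
    - {"dx": 132.4, "dy": 219, "dz": -40, "twist": -46}
    - {"dx": 132.4, "dy": 219, "dz": -40, "twist": -46}
    - {"dx": 132.4, "dy": 219, "dz": -40, "twist": -46}

```text
t: 22.77
eef_pos: [510.4, 113.2, 179.5]
tool_rot: [-180.0, 0.0, 40.8]
force: [-0.7, 0.4, -0.7]
grip_width: 69.9
finger_force: 0.0
```

Emit:
carry_out:
  moves:
    - {"dx": -68, "dy": 244.3, "dz": -40, "twist": -45.5}
    - {"dx": -68, "dy": 244.3, "dz": -40, "twist": -45.5}
    - {"dx": -68, "dy": 244.3, "dz": -40, "twist": -45.5}
    - {"dx": -68, "dy": 244.3, "dz": -40, "twist": -45.5}
    - {"dx": -68, "dy": 244.3, "dz": -40, "twist": -45.5}
    - {"dx": -68, "dy": 244.3, "dz": -40, "twist": -45.5}
    - {"dx": -68, "dy": 244.3, "dz": -40, "twist": -45.5}
    - {"dx": -68, "dy": 244.3, "dz": -40, "twist": -45.5}
    - {"dx": -68, "dy": 244.3, "dz": -40, "twist": -45.5}
    - {"dx": -68, "dy": 244.3, "dz": -40, "twist": -45.5}

```text
t: 23.6
eef_pos: [618.1, -111.9, 218.7]
tool_rot: [-179.9, -0.1, 86.4]
force: [0.4, 0.1, 0.1]
grip_width: 70.1
finger_force: 0.0
```

```bash
python3 - <<'E'
from fit import *
for i in range(8): s=snap('wrist')
s=snap('wrist','w7.png'); o=ctrl.observe(); print(o['eef_pos'],o['tool_rot'])
for r in ctrl.cut_out('wrist','car')[:1]:
    print(r['confidence'],r['extent'])
    pts=np.argwhere(r['region'])[:,::-1]
    for z in (5,20,31): print(z,cv2.minAreaRect(np.array([ray(s,p,z)[:2] for p in pts],np.float32)))
print([ (q['confidence'],ray(s,q['location'],5)) for q in ctrl.place_of('wrist','car')[:1]])
E
```

```text
[ 618.93855165 -113.83576241  220.18993478] [1.79987116e+02 2.65257542e-03 8.65131213e+01]
0.67 [316.4, 127.8, 56.5, 153.5]
5 ((620.953369140625, -24.04266357421875), (152.3026885986328, 53.59120559692383), 86.70833587646484)
20 ((621.06591796875, -25.0311279296875), (146.25433349609375, 51.46290969848633), 86.7083511352539)
31 ((621.1484985351562, -25.7559814453125), (141.81890869140625, 49.9022331237793), 86.7083511352539)
[(0.9, array([620.92395536, -27.11435523,   5.        ]))]
```

View pics/w7.png

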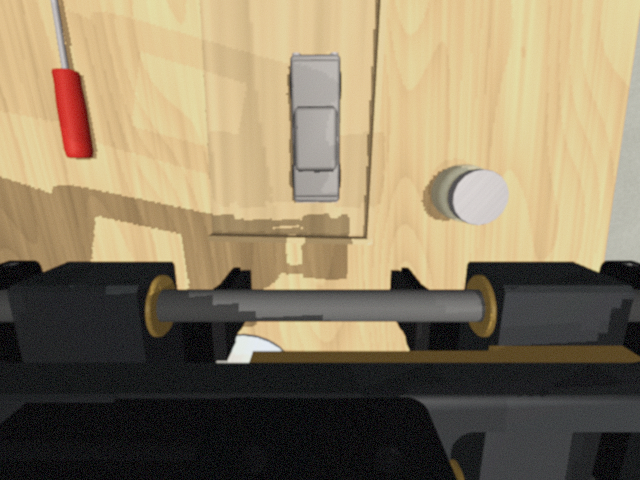

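The car is centred at about (316,128), clear of the rim. I go over it and grip across it.

```bash
python3 - <<'E'
from plan import *
p=[619,-114,220,86.5]; c=[621,-25.5,8,86.7]; print(rel(p,c))
S=[509.5,-322.5,180,-6]; c[2]=180; m=[565,-174,180,40]; print(rel(c,m),rel(m,S))
from h import *
im=cv2.imread('pics/w1.png')
# plate corners in w1 (arm settling then); rough only
E
```

```text
[ 8.85e+01 -3.40e+00  2.12e+02 -2.00e-01  5.50e+00]
[-151.5  -47.4   -0.    46.7    6.5] [-138.    78.1   -0.    46.     6.4]
```

Emit:
carry_out:
  hand: 66
  moves:
    - {"dx": 88.5, "dy": 3.4, "dz": 0, "twist": -0.2}
    - {"dx": 88.5, "dy": 3.4, "dz": 0, "twist": -0.2}
    - {"dx": 88.5, "dy": 3.4, "dz": 20, "twist": -0.2}
    - {"dx": 88.5, "dy": 3.4, "dz": 60, "twist": -0.2}
    - {"dx": 88.5, "dy": 3.4, "dz": 100, "twist": -0.2}
    - {"dx": 88.5, "dy": 3.4, "dz": 130, "twist": -0.2}
    - {"dx": 88.5, "dy": 3.4, "dz": 140, "twist": -0.2}
    - {"dx": 88.5, "dy": 3.4, "dz": 140, "twist": -0.2}
    - {"dx": 88.5, "dy": 3.4, "dz": 140, "twist": -0.2}
    - {"dx": 88.5, "dy": 3.4, "dz": 140, "twist": -0.2}

```text
t: 24.98
eef_pos: [629.9, -26.5, 83.0]
tool_rot: [179.7, 0.0, 86.7]
force: [-0.4, 0.4, 0.8]
grip_width: 65.8
finger_force: 0.0
```

Emit:
carry_out:
  moves:
    - {"dx": 0, "dy": 0, "dz": 20, "twist": 0}
    - {"dx": 0, "dy": 0, "dz": 40, "twist": 0}
    - {"dx": 0, "dy": 0, "dz": 55, "twist": 0}
    - {"dx": 0, "dy": 0, "dz": 64, "twist": 0}
    - {"dx": 0, "dy": 0, "dz": 69, "twist": 0}
    - {"dx": 0, "dy": 0, "dz": 72, "twist": 0}
    - {"dx": 0, "dy": 0, "dz": 72, "twist": 0}
    - {"dx": 0, "dy": 0, "dz": 72, "twist": 0}
    - {"dx": 0, "dy": 0, "dz": 72, "twist": 0}
    - {"dx": 0, "dy": 0, "dz": 72, "twist": 0}

```text
t: 25.82
eef_pos: [628.3, -26.1, 8.8]
tool_rot: [179.9, 0.0, 86.7]
force: [0.1, -0.3, -0.4]
grip_width: 66.2
finger_force: 0.0
```

Emit:
carry_out:
  hand: 30
  moves:
    - {"dx": 0, "dy": 0, "dz": 0, "twist": 0}
    - {"dx": 0, "dy": 0, "dz": 0, "twist": 0}
    - {"dx": 0, "dy": 0, "dz": 0, "twist": 0}
    - {"dx": 0, "dy": 0, "dz": 0, "twist": 0}
    - {"dx": 0, "dy": 0, "dz": 0, "twist": 0}
    - {"dx": 0, "dy": 0, "dz": 0, "twist": 0}
    - {"dx": 0, "dy": 0, "dz": 0, "twist": 0}
    - {"dx": 0, "dy": 0, "dz": 0, "twist": 0}

```text
t: 26.48
eef_pos: [627.6, -26.1, 8.0]
tool_rot: [-180.0, -0.0, 86.7]
force: [-2.1, 0.2, 1.6]
grip_width: 48.0
finger_force: 30.0
```

I wrote the dy sign wrong before seeing the computed value, so the grip drew the car about 6.6 mm backward within the tray. It is now held centred at 48 mm, and this does no harm. Next I lift it and go to a viewpoint in front of the stand.

```bash
python3 - <<'E'
from plan import *
p=[627.75,-25.6,200,86.7]; m=[490,-165,200,41]; v=[349,-305,200,-6]; print(rel(p,m),rel(m,v))
E
```

```text
[-147.1 -129.5   -0.    45.7    6.4] [-198.3   13.2    0.    47.     6.6]
```

Emit:
carry_out:
  moves:
    - {"dx": 0, "dy": 0, "dz": -15, "twist": 0}
    - {"dx": 0, "dy": 0, "dz": -40, "twist": 0}
    - {"dx": 0, "dy": 0, "dz": -75, "twist": 0}
    - {"dx": 0, "dy": 0, "dz": -110, "twist": 0}
    - {"dx": 0, "dy": 0, "dz": -145, "twist": 0}
    - {"dx": 0, "dy": 0, "dz": -175, "twist": 0}
    - {"dx": 0, "dy": 0, "dz": -192, "twist": 0}
    - {"dx": 0, "dy": 0, "dz": -192, "twist": 0}

```text
t: 27.15
eef_pos: [631.0, -26.6, 207.3]
tool_rot: [179.4, 0.1, 86.7]
force: [0.9, 0.1, -0.9]
grip_width: 47.7
finger_force: 30.0
```

Emit:
carry_out:
  moves:
    - {"dx": -20, "dy": -18, "dz": 0, "twist": 6}
    - {"dx": -41, "dy": -36, "dz": 0, "twist": 12}
    - {"dx": -62, "dy": -55, "dz": 0, "twist": 18.5}
    - {"dx": -84, "dy": -74, "dz": 0, "twist": 25}
    - {"dx": -105, "dy": -93, "dz": 0, "twist": 31.5}
    - {"dx": -126, "dy": -112, "dz": 0, "twist": 38}
    - {"dx": -147.1, "dy": -129.5, "dz": 0, "twist": 45.7}
    - {"dx": -147.1, "dy": -129.5, "dz": 0, "twist": 45.7}

```text
t: 27.82
eef_pos: [486.6, -167.9, 198.5]
tool_rot: [-179.9, 0.2, 40.5]
force: [0.2, -0.0, -0.8]
grip_width: 47.7
finger_force: 30.0
```

Emit:
carry_out:
  moves:
    - {"dx": -28, "dy": 2, "dz": 0, "twist": 6.5}
    - {"dx": -56, "dy": 4, "dz": 0, "twist": 13}
    - {"dx": -84, "dy": 6, "dz": 0, "twist": 19.5}
    - {"dx": -112, "dy": 8, "dz": 0, "twist": 26}
    - {"dx": -140, "dy": 10, "dz": 0, "twist": 32.5}
    - {"dx": -168, "dy": 12, "dz": 0, "twist": 39}
    - {"dx": -190, "dy": 13, "dz": 0, "twist": 45}
    - {"dx": -198.3, "dy": 13.2, "dz": 0, "twist": 47}
    - {"dx": -198.3, "dy": 13.2, "dz": 0, "twist": 47}
    - {"dx": -198.3, "dy": 13.2, "dz": 0, "twist": 47}

```text
t: 28.65
eef_pos: [349.1, -305.0, 199.4]
tool_rot: [-179.9, 0.0, -5.9]
force: [0.3, 0.5, -1.9]
grip_width: 47.8
finger_force: 30.0
```

```bash
python3 - <<'E'
from fit import *
for i in range(8): s=snap('wrist')
s=snap('wrist','w8.png'); o=ctrl.observe(); print(o['eef_pos'],o['tool_rot'],o['t'],o['grip_width'])
print([ (q['confidence'],q['location'],ray(s,q['location'],0)) for q in ctrl.place_of('wrist','stand')[:1]])
E
```

```text
[ 349.34830077 -305.23706205  200.06801548] [-1.79998421e+02 -3.55742073e-03 -5.93429100e+00] 29.1 47.65559817016002
[(0.8, [325.4, 54.8], array([ 508.60002433, -326.64997644,    0.        ]))]
```

View pics/w8.png

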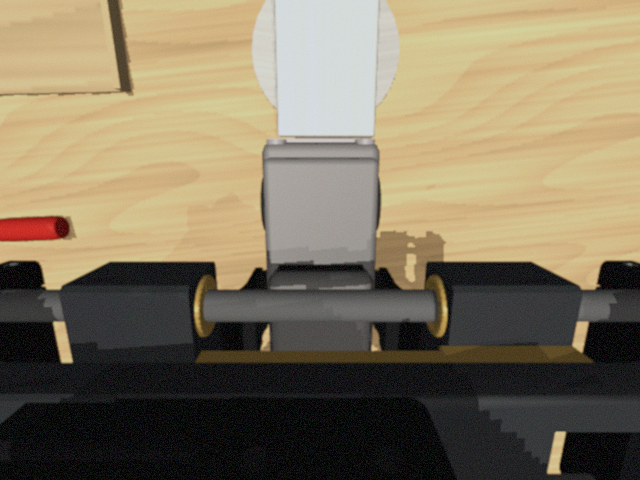

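The plate runs straight ahead, with its near edge at row ~135 and sides at columns ~278 and ~375. The car is held level in the fingers. I compute the plate's pose from its edges.

```bash
python3 - <<'E'
from fit import *
s=ctrl.snapshot('wrist'); g=cv2.cvtColor(s['frame'],cv2.COLOR_RGB2GRAY).astype(float)
hsv=cv2.cvtColor(s['frame'],cv2.COLOR_RGB2HSV).astype(float)
for r in (3,20,40,60,110,120): print(r,g[r,262:290:2].astype(int), hsv[r,262:290:2,1].astype(int),'|',hsv[r,366:394:2,1].astype(int))
print(g[126:146,320].astype(int))
E
```

```text
3 [188 207 211 209 207 193 194 216 218 217 216 217 217 218] [81 23 13 13 12 14 12  8  9  8  8  8  9  7] | [ 7  7  9  7  8  7 15 16 14 15 31 79 91 86]
20 [210 209 209 212 207 201 184 214 217 216 217 218 218 217] [13 13 12 12 12 15 14  6  9  8  9  9  8  8] | [ 7  8  8  7  7  9 16 13 16 15 16 17 13 13]
40 [211 209 210 209 209 205 195 212 217 215 217 216 216 218] [13 13 13 16 14 15 17  5  8  8  8 10 10  8] | [ 8  9  8  8  7 11 17 16 14 15 15 18 15 15]
60 [208 210 208 211 210 209 195 195 218 218 216 216 216 217] [15 13 15 13 12 12 17  3 10 10  9  9 10 10] | [ 8  8  6  7  6 16 15 16 15 16 14 16 15 16]
110 [200 200 201 201 201 197 193 186 214 218 218 218 216 217] [76 74 74 73 74 79 86 57  6 13  9 10 14 11] | [ 8  9  7  6 22 81 80 80 79 82 82 84 83 84]
120 [192 192 194 190 189 190 187 180 208 217 215 218 216 218] [86 85 84 89 90 88 95 76  1 14 13 11 13 13] | [ 8  9  7  6 44 96 94 95 96 93 97 92 92 95]
[216 217 216 217 217 217 216 218 210 188 142 129 169 192 200 191 147 101
 107 119]
```

```bash
python3 - <<'E'
from fit import *; from plan import rel
s=ctrl.snapshot('wrist')
L=np.array([ray(s,(c,r),70)[:2] for c,r in [(274.3,3),(275,20),(275.8,40),(276.5,60),(277.5,120)]])
Rr=np.array([ray(s,(c,r),70)[:2] for c,r in [(377.3,3),(376.8,20),(376.2,40),(375.6,60),(373.8,120)]])
pl=np.polyfit(L[:,0],L[:,1],1); pr=np.polyfit(Rr[:,0],Rr[:,1],1)
print(np.degrees(np.arctan([pl[0],pr[0]])))
yaw=np.arctan((pl[0]+pr[0])/2)
f=ray(s,(320,134.8),70)[:2]; u=np.array([np.cos(yaw),np.sin(yaw)])
w=(np.polyval(pl,f[0])-np.polyval(pr,f[0]))*np.cos(yaw)
mid=np.array([f[0],(np.polyval(pl,f[0])+np.polyval(pr,f[0]))/2]); print('width',w,'front mid',mid)
c=mid+80*u; print('centre',c,np.degrees(yaw)); print(rel([349,-305,200,-6],[*c,74.5,np.degrees(yaw)]))
# car in hand: nose end midpoint at cols 265..378, row~141 
o=ctrl.observe();print(o['eef_pos'],ray(s,(321,142),210))
E
```

```text
[-6.07978392 -5.62141342]
width 78.29234207151552 front mid [ 431.3355909  -318.58949135]
centre [ 510.91886367 -326.74440984] -5.850692607097033
[ 1.633e+02  4.700e+00  1.255e+02 -1.000e-01  4.900e+00]
[ 349.1230373  -305.46642447  200.05247006] [ 420.51820148 -313.35984318  210.        ]
```

Emit:
carry_out:
  moves:
    - {"dx": 25, "dy": 1, "dz": 0, "twist": 0}
    - {"dx": 60, "dy": 2, "dz": 0, "twist": 0}
    - {"dx": 95, "dy": 3, "dz": 20, "twist": 0}
    - {"dx": 130, "dy": 4, "dz": 40, "twist": 0}
    - {"dx": 155, "dy": 4.5, "dz": 60, "twist": 0}
    - {"dx": 163, "dy": 4.5, "dz": 80, "twist": 0}
    - {"dx": 163, "dy": 4.5, "dz": 95, "twist": 0}
    - {"dx": 163, "dy": 4.5, "dz": 105, "twist": 0}
    - {"dx": 163, "dy": 4.5, "dz": 112, "twist": 0}
    - {"dx": 163, "dy": 4.5, "dz": 115, "twist": 0}

```text
t: 30.08
eef_pos: [509.9, -326.7, 83.9]
tool_rot: [-179.9, 0.1, -6.0]
force: [0.3, 0.2, -0.8]
grip_width: 47.8
finger_force: 30.0
```

Emit:
carry_out:
  moves:
    - {"dx": 0, "dy": 0, "dz": 3, "twist": 0}
    - {"dx": 0, "dy": 0, "dz": 6, "twist": 0}
    - {"dx": 0, "dy": 0, "dz": 9, "twist": 0}
    - {"dx": 0, "dy": 0, "dz": 11, "twist": 0}
    - {"dx": 0, "dy": 0, "dz": 11.5, "twist": 0}
    - {"dx": 0, "dy": 0, "dz": 11.5, "twist": 0}
    - {"dx": 0, "dy": 0, "dz": 11.5, "twist": 0}
    - {"dx": 0, "dy": 0, "dz": 11.5, "twist": 0}
    - {"dx": 0, "dy": 0, "dz": 11.5, "twist": 0}

```text
t: 30.83
eef_pos: [510.8, -327.1, 73.8]
tool_rot: [180.0, -0.0, -6.0]
force: [-0.2, 0.2, -1.0]
grip_width: 47.5
finger_force: 30.0
```

```bash
python3 - <<'E'
from fit import *
s=snap('side','s9.png'); im=cv2.imread('pics/s9.png')[330:480,160:400]; cv2.imwrite('pics/s9c.png',cv2.resize(im,None,fx=3.3,fy=3.3,interpolation=cv2.INTER_CUBIC))
o=ctrl.observe(); print(o['eef_pos'],o['force'])
E
```

```text
[ 510.76641295 -327.13669806   73.72805724] [ 0.50804164 -0.26321051 -1.39204651]
```

View pics/s9c.png

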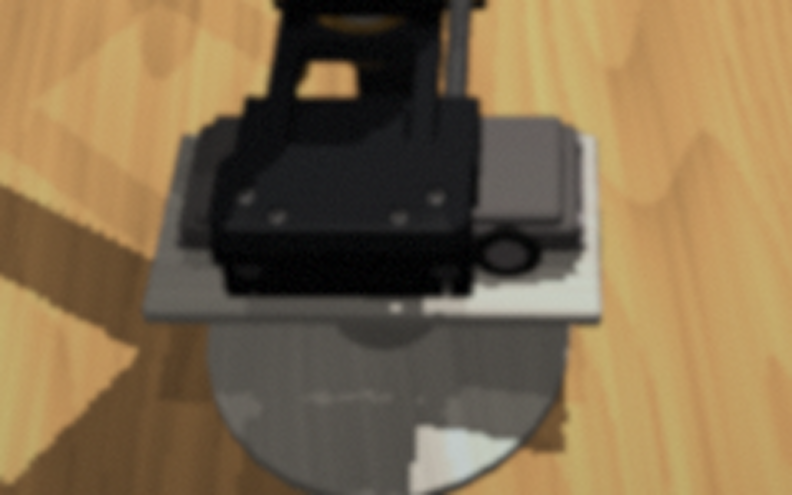

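The car sits just above the plate, centred and lengthwise. I set it down, release and lift.

Emit:
carry_out:
  moves:
    - {"dx": 0, "dy": 0, "dz": 0.7, "twist": 0}
    - {"dx": 0, "dy": 0, "dz": 0.7, "twist": 0}
    - {"dx": 0, "dy": 0, "dz": 0.7, "twist": 0}

```text
t: 31.13
eef_pos: [510.8, -327.2, 73.0]
tool_rot: [180.0, -0.0, -6.0]
force: [-0.1, -0.3, 0.3]
grip_width: 48.0
finger_force: 30.0
```

Emit:
carry_out:
  hand: 66
  moves:
    - {"dx": 0, "dy": 0, "dz": 0, "twist": 0}
    - {"dx": 0, "dy": 0, "dz": 0, "twist": 0}
    - {"dx": 0, "dy": 0, "dz": 0, "twist": 0}
    - {"dx": 0, "dy": 0, "dz": 0, "twist": 0}
    - {"dx": 0, "dy": 0, "dz": 0, "twist": 0}
    - {"dx": 0, "dy": 0, "dz": -15, "twist": 0}
    - {"dx": 0, "dy": 0, "dz": -50, "twist": 0}
    - {"dx": 0, "dy": 0, "dz": -90, "twist": 0}
    - {"dx": 0, "dy": 0, "dz": -120, "twist": 0}
    - {"dx": 0, "dy": 0, "dz": -120, "twist": 0}

```text
t: 31.97
eef_pos: [514.1, -329.9, 201.6]
tool_rot: [179.6, -0.6, -6.0]
force: [1.2, -0.7, 0.7]
grip_width: 65.9
finger_force: 0.0
```

```bash
python3 - <<'E'
from plan import *; from rig import ctrl
p=step([349,-305,200,-6],(163,4.5,127.2,0)); p[2]+=120; print(np.round(p,1)); 
m=[480,-150,160,-6]; v=[420,110,160,-5]; t=[397.2,344.7,140,-5]
for a,b in [(p,m),(m,v),(v,t)]: print(rel(a,b))
for i in range(8): ctrl.snapshot('wrist')
print(ctrl.observe()['eef_pos'])
E
```

```text
[ 510.6 -326.5  192.8   -6. ]
[ -48.9 -172.3   32.8    0.     4.4]
[ -86.8 -252.3    0.    -1.     6.4]
[ -43.2 -231.8   20.     0.     5.7]
[ 509.89038108 -326.4678329   191.030861  ]
```

Emit:
carry_out:
  hand: 70
  moves:
    - {"dx": -48.9, "dy": -172.3, "dz": 32.8, "twist": 0}
    - {"dx": -48.9, "dy": -172.3, "dz": 32.8, "twist": 0}
    - {"dx": -48.9, "dy": -172.3, "dz": 32.8, "twist": 0}
    - {"dx": -48.9, "dy": -172.3, "dz": 32.8, "twist": 0}
    - {"dx": -48.9, "dy": -172.3, "dz": 32.8, "twist": 0}
    - {"dx": -48.9, "dy": -172.3, "dz": 32.8, "twist": 0}

```text
t: 32.87
eef_pos: [478.4, -146.9, 158.2]
tool_rot: [-179.9, 0.2, -5.8]
force: [-0.5, 1.1, 0.3]
grip_width: 70.0
finger_force: 0.0
```

Emit:
carry_out:
  moves:
    - {"dx": -86.8, "dy": -252.3, "dz": 0, "twist": -1}
    - {"dx": -86.8, "dy": -252.3, "dz": 0, "twist": -1}
    - {"dx": -86.8, "dy": -252.3, "dz": 0, "twist": -1}
    - {"dx": -86.8, "dy": -252.3, "dz": 0, "twist": -1}
    - {"dx": -86.8, "dy": -252.3, "dz": 0, "twist": -1}
    - {"dx": -86.8, "dy": -252.3, "dz": 0, "twist": -1}
    - {"dx": -86.8, "dy": -252.3, "dz": 0, "twist": -1}
    - {"dx": -86.8, "dy": -252.3, "dz": 0, "twist": -1}
    - {"dx": -86.8, "dy": -252.3, "dz": 0, "twist": -1}

```text
t: 33.62
eef_pos: [420.7, 109.3, 160.3]
tool_rot: [180.0, -0.0, -4.9]
force: [-0.4, -0.7, 0.9]
grip_width: 70.0
finger_force: 0.0
```

```bash
python3 - <<'E'
from fit import *
for i in range(8): s=snap('wrist')
s=snap('wrist','w10.png'); print(ctrl.observe()['eef_pos'])
for n,x0 in [('bottle',(527,309)),('flask',(463,327)),('tin',(397,345))]: print(n,fit('wrist',s,n,4,x0))
s=snap('scene','sc10.png'); im=cv2.imread('pics/sc10.png')[90:420,200:560]
cv2.imwrite('pics/sc10c.png',cv2.resize(im,None,fx=1.8,fy=1.8))
E
```

```text
[420.27120872 108.74372903 160.03432801]
bottle None
flask (array([462.6, 321.4]), array([-7.4,  1.4, 10.1, -0.5]), np.float64(78.90838100099582), 0.86)
tin (array([421.3, 321.1]), array([-19.9, -26. ,  24.7,  25. ]), np.float64(1152.9207944391183), 0.84)
```

View pics/sc10c.png

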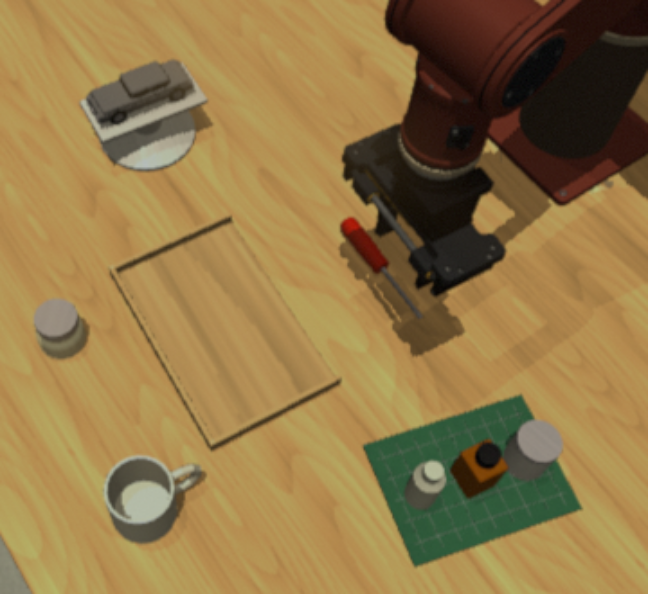

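The car stands lengthwise and centred on the plate at (140,90). All three containers stand on the mat. I return the tin first.

Emit:
carry_out:
  moves:
    - {"dx": -43.4, "dy": -232.6, "dz": 20, "twist": 0}
    - {"dx": -43.4, "dy": -232.6, "dz": 20, "twist": 0}
    - {"dx": -43.4, "dy": -232.6, "dz": 20, "twist": 0}
    - {"dx": -43.4, "dy": -232.6, "dz": 20, "twist": 0}
    - {"dx": -43.4, "dy": -232.6, "dz": 20, "twist": 0}
    - {"dx": -43.4, "dy": -232.6, "dz": 20, "twist": 0}
    - {"dx": -43.4, "dy": -232.6, "dz": 20, "twist": 0}
    - {"dx": -43.4, "dy": -232.6, "dz": 20, "twist": 0}
    - {"dx": -43.4, "dy": -232.6, "dz": 20, "twist": 0}
    - {"dx": -43.4, "dy": -232.6, "dz": 20, "twist": 0}

```text
t: 35.1
eef_pos: [397.2, 344.0, 140.0]
tool_rot: [180.0, 0.0, -5.0]
force: [0.1, 0.3, 0.3]
grip_width: 69.9
finger_force: 0.0
```

```bash
python3 - <<'E'
from fit import *
for i in range(8): s=snap('wrist')
print(ctrl.observe()['eef_pos'],ctrl.observe()['tool_rot'][2])
for n,x0 in [('bottle',(527,309)),('flask',(463,327)),('tin',(397,345))]: print(n,fit('wrist',s,n,4,x0))
E
```

```text
[397.29620004 344.5544614  140.18753084] -5.036207845223673
bottle (array([526.6, 309.3]), array([-0.3, -0.6,  0.2,  0.9]), np.float64(0.6517394491187738), 0.88)
flask (array([463.5, 327.7]), array([ 0.7,  0.8, -0.7, -0.9]), np.float64(1.183991446757032), 0.9)
tin (array([397.9, 344.8]), array([ 0. , -0.5, -0. ,  0.4]), np.float64(0.18165468742028068), 0.91)
```

Emit:
carry_out:
  moves:
    - {"dx": 0, "dy": 0, "dz": 40, "twist": 0}
    - {"dx": 0, "dy": 0, "dz": 75, "twist": 0}
    - {"dx": 0, "dy": 0, "dz": 95, "twist": 0}
    - {"dx": 0, "dy": 0, "dz": 108.5, "twist": 0}
    - {"dx": 0, "dy": 0, "dz": 108.5, "twist": 0}
    - {"dx": 0, "dy": 0, "dz": 108.5, "twist": 0}
    - {"dx": 0, "dy": 0, "dz": 108.5, "twist": 0}
    - {"dx": 0, "dy": 0, "dz": 108.5, "twist": 0}

```text
t: 36.32
eef_pos: [398.3, 345.7, 33.2]
tool_rot: [-179.9, -0.1, -5.0]
force: [-0.0, 0.2, 0.0]
grip_width: 70.1
finger_force: 0.0
```

Emit:
carry_out:
  hand: 34
  moves:
    - {"dx": 0, "dy": 0, "dz": 0, "twist": 0}
    - {"dx": 0, "dy": 0, "dz": 0, "twist": 0}
    - {"dx": 0, "dy": 0, "dz": 0, "twist": 0}
    - {"dx": 0, "dy": 0, "dz": 0, "twist": 0}
    - {"dx": 0, "dy": 0, "dz": 0, "twist": 0}
    - {"dx": 0, "dy": 0, "dz": 0, "twist": 0}
    - {"dx": 0, "dy": 0, "dz": 0, "twist": 0}
    - {"dx": 0, "dy": 0, "dz": 0, "twist": 0}

```text
t: 36.98
eef_pos: [397.3, 345.0, 31.9]
tool_rot: [-180.0, -0.0, -5.0]
force: [-1.1, -1.0, 4.1]
grip_width: 49.6
finger_force: 30.0
```

Emit:
carry_out:
  moves:
    - {"dx": 0, "dy": 0, "dz": -30, "twist": 0}
    - {"dx": 0, "dy": 0, "dz": -70, "twist": 0}
    - {"dx": 0, "dy": 0, "dz": -108.5, "twist": 0}
    - {"dx": 9, "dy": 20, "dz": -108.5, "twist": 0}
    - {"dx": 24, "dy": 52, "dz": -108.5, "twist": 0}
    - {"dx": 40, "dy": 88, "dz": -108.5, "twist": 0}
    - {"dx": 57, "dy": 125, "dz": -108.5, "twist": 0}
    - {"dx": 74, "dy": 162, "dz": -108.5, "twist": 0}
    - {"dx": 91, "dy": 199, "dz": -108.5, "twist": 0}
    - {"dx": 108, "dy": 236, "dz": -108.5, "twist": 0}

```text
t: 37.82
eef_pos: [483.7, 98.5, 139.3]
tool_rot: [180.0, 0.1, -5.0]
force: [0.5, 1.4, -2.9]
grip_width: 49.6
finger_force: 30.0
```

Emit:
carry_out:
  moves:
    - {"dx": 16, "dy": 34, "dz": 0, "twist": 0}
    - {"dx": 32, "dy": 68, "dz": 0, "twist": 0}
    - {"dx": 48, "dy": 102, "dz": 0, "twist": 0}
    - {"dx": 64, "dy": 134, "dz": 0, "twist": 0}
    - {"dx": 77, "dy": 155, "dz": 0, "twist": 0}
    - {"dx": 85, "dy": 169, "dz": 0, "twist": 0}
    - {"dx": 85, "dy": 169, "dz": 0, "twist": 0}
    - {"dx": 85, "dy": 169, "dz": 20, "twist": 0}
    - {"dx": 85, "dy": 169, "dz": 60, "twist": 0}
    - {"dx": 85, "dy": 169, "dz": 90, "twist": 0}

```text
t: 38.65
eef_pos: [553.6, -74.1, 48.5]
tool_rot: [-180.0, -0.0, -5.0]
force: [-0.4, 0.1, -2.7]
grip_width: 49.3
finger_force: 30.0
```

Emit:
carry_out:
  moves:
    - {"dx": 0, "dy": 0, "dz": 6, "twist": 0}
    - {"dx": 0, "dy": 0, "dz": 12, "twist": 0}
    - {"dx": 0, "dy": 0, "dz": 15, "twist": 0}
    - {"dx": 0, "dy": 0, "dz": 17, "twist": 0}
    - {"dx": 0, "dy": 0, "dz": 17, "twist": 0}
    - {"dx": 0, "dy": 0, "dz": 17, "twist": 0}
    - {"dx": 0, "dy": 0, "dz": 17, "twist": 0}
    - {"dx": 0, "dy": 0, "dz": 17, "twist": 0}
    - {"dx": 0, "dy": 0, "dz": 17, "twist": 0}
    - {"dx": 0, "dy": 0, "dz": 17, "twist": 0}

```text
t: 39.48
eef_pos: [554.3, -75.4, 33.4]
tool_rot: [180.0, -0.0, -5.0]
force: [0.5, -0.2, -2.6]
grip_width: 49.6
finger_force: 30.0
```

```bash
python3 - <<'E'
from rig import ctrl
for i in range(5): ctrl.snapshot('wrist')
o=ctrl.observe(); print(o['eef_pos'],o['tool_rot'],o['force'])
E
```

```text
[554.02214195 -75.39646195  32.99791605] [-1.79998819e+02  6.81445226e-03 -5.00114889e+00] [ 0.10688594 -0.01464536 -1.92417476]
```

Emit:
carry_out:
  moves:
    - {"dx": 0, "dy": 0, "dz": 1, "twist": 0}
    - {"dx": 0, "dy": 0, "dz": 1, "twist": 0}
    - {"dx": 0, "dy": 0, "dz": 1, "twist": 0}
    - {"dx": 0, "dy": 0, "dz": 1, "twist": 0}

```text
t: 40.07
eef_pos: [554.1, -75.4, 32.9]
tool_rot: [180.0, 0.0, -5.0]
force: [-3.3, 2.0, 5.9]
grip_width: 49.6
finger_force: 30.0
```

Emit:
carry_out:
  hand: 68
  moves:
    - {"dx": 0, "dy": 0, "dz": 0, "twist": 0}
    - {"dx": 0, "dy": 0, "dz": 0, "twist": 0}
    - {"dx": 0, "dy": 0, "dz": 0, "twist": 0}
    - {"dx": 0, "dy": 0, "dz": 0, "twist": 0}
    - {"dx": 0, "dy": 0, "dz": 0, "twist": 0}
    - {"dx": 0, "dy": 0, "dz": -20, "twist": 0}
    - {"dx": 0, "dy": 0, "dz": -60, "twist": 0}
    - {"dx": 0, "dy": 0, "dz": -95, "twist": 0}
    - {"dx": 0, "dy": 0, "dz": -108, "twist": 0}
    - {"dx": 0, "dy": 0, "dz": -108, "twist": 0}

```text
t: 40.9
eef_pos: [557.4, -76.3, 145.1]
tool_rot: [179.9, -0.5, -5.0]
force: [0.3, -1.3, 0.4]
grip_width: 68.0
finger_force: 0.0
```

```bash
python3 - <<'E'
from fit import *; from plan import *
F=[559.7,2.7,140,-8]; Bm=step(F,(-141,-308,0,0)); print(Bm,rel([554.1,-75.5,140,-5],Bm))
for i in range(8): s=snap('wrist')
print(ctrl.observe()['eef_pos'],fit('wrist',s,'tin',5,(554,-76)))
E
```

```text
[np.float64(462.93751740313877), np.float64(327.3259724077729), 140, -8] [-125.9 -393.3   -0.     3.     9.9]
[553.15361726 -75.13732411 138.45131336] (array([555.4, -75.9]), array([ 0. ,  0.1, -0. , -0.1]), np.float64(0.014141619017980302), 0.59)
```

Emit:
carry_out:
  moves:
    - {"dx": -60, "dy": -190, "dz": 0, "twist": 0}
    - {"dx": -60, "dy": -190, "dz": 0, "twist": 0}
    - {"dx": -60, "dy": -190, "dz": 0, "twist": 0}
    - {"dx": -60, "dy": -190, "dz": 0, "twist": 0}
    - {"dx": -60, "dy": -190, "dz": 0, "twist": 0}
    - {"dx": -60, "dy": -190, "dz": 0, "twist": 0}

```text
t: 41.85
eef_pos: [508.9, 124.3, 139.5]
tool_rot: [-179.9, 0.1, -4.7]
force: [-0.6, 0.3, -1.5]
grip_width: 68.2
finger_force: 0.0
```

Emit:
carry_out:
  moves:
    - {"dx": -65.9, "dy": -203.3, "dz": 0, "twist": 3}
    - {"dx": -65.9, "dy": -203.3, "dz": 0, "twist": 3}
    - {"dx": -65.9, "dy": -203.3, "dz": 0, "twist": 3}
    - {"dx": -65.9, "dy": -203.3, "dz": 0, "twist": 3}
    - {"dx": -65.9, "dy": -203.3, "dz": 0, "twist": 3}
    - {"dx": -65.9, "dy": -203.3, "dz": 0, "twist": 3}
    - {"dx": -65.9, "dy": -203.3, "dz": 0, "twist": 3}
    - {"dx": -65.9, "dy": -203.3, "dz": 0, "twist": 3}
    - {"dx": -65.9, "dy": -203.3, "dz": 0, "twist": 3}

```text
t: 42.6
eef_pos: [463.3, 325.9, 139.6]
tool_rot: [179.9, 0.0, -8.1]
force: [0.7, 0.0, -0.2]
grip_width: 67.9
finger_force: 0.0
```

```bash
python3 - <<'E'
from rig import ctrl
for i in range(8): ctrl.snapshot('wrist')
o=ctrl.observe(); print(o['eef_pos'],o['tool_rot'])
E
```

```text
[463.20665586 326.87585522 140.14060318] [-1.79996449e+02 -5.84273266e-03 -8.05193228e+00]
```

Emit:
carry_out:
  moves:
    - {"dx": 0, "dy": 0, "dz": 40, "twist": 0}
    - {"dx": 0, "dy": 0, "dz": 75, "twist": 0}
    - {"dx": 0, "dy": 0, "dz": 95, "twist": 0}
    - {"dx": 0, "dy": 0, "dz": 108.5, "twist": 0}
    - {"dx": 0, "dy": 0, "dz": 108.5, "twist": 0}
    - {"dx": 0, "dy": 0, "dz": 108.5, "twist": 0}
    - {"dx": 0, "dy": 0, "dz": 108.5, "twist": 0}
    - {"dx": 0, "dy": 0, "dz": 108.5, "twist": 0}

```text
t: 43.67
eef_pos: [464.6, 328.3, 33.7]
tool_rot: [-179.9, -0.2, -8.0]
force: [0.6, 0.0, 0.4]
grip_width: 68.1
finger_force: 0.0
```

Emit:
carry_out:
  hand: 24
  moves:
    - {"dx": 0, "dy": 0, "dz": 0, "twist": 0}
    - {"dx": 0, "dy": 0, "dz": 0, "twist": 0}
    - {"dx": 0, "dy": 0, "dz": 0, "twist": 0}
    - {"dx": 0, "dy": 0, "dz": 0, "twist": 0}
    - {"dx": 0, "dy": 0, "dz": 0, "twist": 0}
    - {"dx": 0, "dy": 0, "dz": 0, "twist": 0}
    - {"dx": 0, "dy": 0, "dz": 0, "twist": 0}
    - {"dx": 0, "dy": 0, "dz": 0, "twist": 0}

```text
t: 44.33
eef_pos: [462.9, 327.4, 31.7]
tool_rot: [180.0, 0.0, -8.0]
force: [-1.3, -0.9, 2.2]
grip_width: 39.9
finger_force: 30.0
```

Emit:
carry_out:
  moves:
    - {"dx": 0, "dy": 0, "dz": -30, "twist": 0}
    - {"dx": 0, "dy": 0, "dz": -70, "twist": 0}
    - {"dx": 0, "dy": 0, "dz": -108.5, "twist": 0}
    - {"dx": 9, "dy": 20, "dz": -108.5, "twist": 0}
    - {"dx": 24, "dy": 52, "dz": -108.5, "twist": 0}
    - {"dx": 40, "dy": 88, "dz": -108.5, "twist": 0}
    - {"dx": 57, "dy": 125, "dz": -108.5, "twist": 0}
    - {"dx": 74, "dy": 162, "dz": -108.5, "twist": 0}
    - {"dx": 91, "dy": 199, "dz": -108.5, "twist": 0}
    - {"dx": 108, "dy": 236, "dz": -108.5, "twist": 0}

```text
t: 45.17
eef_pos: [536.9, 76.8, 139.7]
tool_rot: [180.0, 0.0, -8.0]
force: [1.0, -0.7, -0.4]
grip_width: 40.2
finger_force: 30.0
```

Emit:
carry_out:
  moves:
    - {"dx": 16, "dy": 36, "dz": 0, "twist": 0}
    - {"dx": 28, "dy": 62, "dz": 0, "twist": 0}
    - {"dx": 33, "dy": 72, "dz": 0, "twist": 0}
    - {"dx": 33, "dy": 72, "dz": 0, "twist": 0}
    - {"dx": 33, "dy": 72, "dz": 0, "twist": 0}
    - {"dx": 33, "dy": 72, "dz": 20, "twist": 0}
    - {"dx": 33, "dy": 72, "dz": 55, "twist": 0}
    - {"dx": 33, "dy": 72, "dz": 80, "twist": 0}
    - {"dx": 33, "dy": 72, "dz": 92, "twist": 0}
    - {"dx": 33, "dy": 72, "dz": 97, "twist": 0}

```text
t: 46.0
eef_pos: [557.1, 4.7, 40.3]
tool_rot: [-180.0, 0.3, -7.9]
force: [-0.8, 0.3, -1.0]
grip_width: 39.8
finger_force: 30.0
```

Emit:
carry_out:
  moves:
    - {"dx": 0, "dy": 0, "dz": 4, "twist": 0}
    - {"dx": 0, "dy": 0, "dz": 8, "twist": 0}
    - {"dx": 0, "dy": 0, "dz": 10, "twist": 0}
    - {"dx": 0, "dy": 0, "dz": 11, "twist": 0}
    - {"dx": 0, "dy": 0, "dz": 11, "twist": 0}
    - {"dx": 0, "dy": 0, "dz": 11, "twist": 0}
    - {"dx": 0, "dy": 0, "dz": 11, "twist": 0}
    - {"dx": 0, "dy": 0, "dz": 11, "twist": 0}
    - {"dx": 0, "dy": 0, "dz": 11, "twist": 0}

```text
t: 46.75
eef_pos: [560.2, 2.6, 32.7]
tool_rot: [180.0, -0.1, -8.0]
force: [-0.3, -0.1, 1.8]
grip_width: 39.9
finger_force: 30.0
```

```bash
python3 - <<'E'
from rig import ctrl
for i in range(6): ctrl.snapshot('wrist')
o=ctrl.observe(); print(o['eef_pos'],o['tool_rot'],o['force'])
E
```

```text
[560.18970923   2.62501269  32.63686662] [ 1.79996704e+02 -5.53290587e-02 -8.00240123e+00] [-0.34227331 -0.43383785  5.73720037]
```

Emit:
carry_out:
  hand: 66
  moves:
    - {"dx": 0, "dy": 0, "dz": 0, "twist": 0}
    - {"dx": 0, "dy": 0, "dz": 0, "twist": 0}
    - {"dx": 0, "dy": 0, "dz": 0, "twist": 0}
    - {"dx": 0, "dy": 0, "dz": 0, "twist": 0}
    - {"dx": 0, "dy": 0, "dz": 0, "twist": 0}
    - {"dx": 0, "dy": 0, "dz": -20, "twist": 0}
    - {"dx": 0, "dy": 0, "dz": -60, "twist": 0}
    - {"dx": 0, "dy": 0, "dz": -95, "twist": 0}
    - {"dx": 0, "dy": 0, "dz": -108, "twist": 0}
    - {"dx": 0, "dy": 0, "dz": -108, "twist": 0}

```text
t: 47.88
eef_pos: [563.0, 2.4, 145.0]
tool_rot: [-180.0, -0.5, -8.0]
force: [0.8, -0.0, 0.1]
grip_width: 65.6
finger_force: 0.0
```

```bash
python3 - <<'E'
from fit import *; from plan import *
print(rel([559.7,2.7,140,-8],[526.9,309.2,140,-5]))
for i in range(8): s=snap('wrist')
print(ctrl.observe()['eef_pos'],fit('wrist',s,'flask',5,(560,3)))
E
```

```text
[ -75.1 -299.    -0.    -3.     7.4]
[558.72143899   2.90282022 138.43940289] (array([560.,   2.]), array([-1.5, -1.3,  1.6,  1.1]), np.float64(3.8204070675299677), 0.86)
```

Emit:
carry_out:
  moves:
    - {"dx": -75.1, "dy": -299, "dz": 0, "twist": -3}
    - {"dx": -75.1, "dy": -299, "dz": 0, "twist": -3}
    - {"dx": -75.1, "dy": -299, "dz": 0, "twist": -3}
    - {"dx": -75.1, "dy": -299, "dz": 0, "twist": -3}
    - {"dx": -75.1, "dy": -299, "dz": 0, "twist": -3}
    - {"dx": -75.1, "dy": -299, "dz": 0, "twist": -3}
    - {"dx": -75.1, "dy": -299, "dz": 0, "twist": -3}
    - {"dx": -75.1, "dy": -299, "dz": 0, "twist": -3}
    - {"dx": -75.1, "dy": -299, "dz": 0, "twist": -3}
    - {"dx": -75.1, "dy": -299, "dz": 0, "twist": -3}

```text
t: 49.17
eef_pos: [526.3, 310.0, 139.3]
tool_rot: [179.9, 0.0, -4.9]
force: [0.8, -0.1, -0.1]
grip_width: 66.1
finger_force: 0.0
```

```bash
python3 - <<'E'
from fit import *
for i in range(10): s=snap('wrist')
o=ctrl.observe(); print(o['eef_pos'],o['tool_rot'],fit('wrist',s,'bottle',4,(527,309)))
E
```

```text
[527.19680128 308.72212318 140.15226444] [-1.79996028e+02 -7.20436016e-03 -5.05462673e+00] (array([527., 309.]), array([-0.8, -0.7,  0.8,  0.6]), np.float64(1.0467053582614008), 0.86)
```

Emit:
carry_out:
  moves:
    - {"dx": 0, "dy": 0, "dz": 40, "twist": 0}
    - {"dx": 0, "dy": 0, "dz": 75, "twist": 0}
    - {"dx": 0, "dy": 0, "dz": 95, "twist": 0}
    - {"dx": 0, "dy": 0, "dz": 108.5, "twist": 0}
    - {"dx": 0, "dy": 0, "dz": 108.5, "twist": 0}
    - {"dx": 0, "dy": 0, "dz": 108.5, "twist": 0}
    - {"dx": 0, "dy": 0, "dz": 108.5, "twist": 0}
    - {"dx": 0, "dy": 0, "dz": 108.5, "twist": 0}

```text
t: 50.38
eef_pos: [528.7, 310.1, 33.9]
tool_rot: [-179.9, -0.2, -5.0]
force: [-0.0, 0.3, 0.2]
grip_width: 65.9
finger_force: 0.0
```

Emit:
carry_out:
  hand: 20
  moves:
    - {"dx": 0, "dy": 0, "dz": 0, "twist": 0}
    - {"dx": 0, "dy": 0, "dz": 0, "twist": 0}
    - {"dx": 0, "dy": 0, "dz": 0, "twist": 0}
    - {"dx": 0, "dy": 0, "dz": 0, "twist": 0}
    - {"dx": 0, "dy": 0, "dz": 0, "twist": 0}
    - {"dx": 0, "dy": 0, "dz": 0, "twist": 0}
    - {"dx": 0, "dy": 0, "dz": 0, "twist": 0}
    - {"dx": 0, "dy": 0, "dz": 0, "twist": 0}

```text
t: 51.05
eef_pos: [526.9, 309.3, 31.6]
tool_rot: [180.0, 0.0, -5.0]
force: [-0.4, -0.8, 0.5]
grip_width: 35.1
finger_force: 30.0
```

Emit:
carry_out:
  moves:
    - {"dx": 0, "dy": 0, "dz": -30, "twist": 0}
    - {"dx": 0, "dy": 0, "dz": -70, "twist": 0}
    - {"dx": 0, "dy": 0, "dz": -108.5, "twist": 0}
    - {"dx": 5, "dy": 20, "dz": -108.5, "twist": 0}
    - {"dx": 14, "dy": 53, "dz": -108.5, "twist": 0}
    - {"dx": 24, "dy": 90, "dz": -108.5, "twist": 0}
    - {"dx": 34, "dy": 128, "dz": -108.5, "twist": 0}
    - {"dx": 44, "dy": 166, "dz": -108.5, "twist": 0}
    - {"dx": 54, "dy": 200, "dz": -108.5, "twist": 0}
    - {"dx": 60, "dy": 223, "dz": -108.5, "twist": 0}

```text
t: 51.88
eef_pos: [567.4, 78.7, 139.8]
tool_rot: [179.9, 0.0, -5.1]
force: [-0.1, 0.4, -0.8]
grip_width: 35.0
finger_force: 30.0
```

Emit:
carry_out:
  moves:
    - {"dx": 0, "dy": 0, "dz": 0, "twist": 0}
    - {"dx": 0, "dy": 0, "dz": 0, "twist": 0}
    - {"dx": 0, "dy": 0, "dz": 20, "twist": 0}
    - {"dx": 0, "dy": 0, "dz": 55, "twist": 0}
    - {"dx": 0, "dy": 0, "dz": 80, "twist": 0}
    - {"dx": 0, "dy": 0, "dz": 92, "twist": 0}
    - {"dx": 0, "dy": 0, "dz": 98, "twist": 0}
    - {"dx": 0, "dy": 0, "dz": 102, "twist": 0}
    - {"dx": 0, "dy": 0, "dz": 105, "twist": 0}
    - {"dx": 0, "dy": 0, "dz": 107, "twist": 0}

```text
t: 52.72
eef_pos: [568.5, 82.3, 34.2]
tool_rot: [-180.0, -0.1, -5.0]
force: [0.0, 0.4, -1.3]
grip_width: 35.1
finger_force: 30.0
```

Emit:
carry_out:
  moves:
    - {"dx": 0, "dy": 0, "dz": 0.5, "twist": 0}
    - {"dx": 0, "dy": 0, "dz": 1, "twist": 0}
    - {"dx": 0, "dy": 0, "dz": 1, "twist": 0}
    - {"dx": 0, "dy": 0, "dz": 1, "twist": 0}
    - {"dx": 0, "dy": 0, "dz": 1, "twist": 0}
    - {"dx": 0, "dy": 0, "dz": 1, "twist": 0}

```text
t: 53.22
eef_pos: [567.7, 81.9, 32.6]
tool_rot: [-180.0, -0.1, -5.0]
force: [-0.7, -0.7, 0.9]
grip_width: 35.5
finger_force: 30.0
```

```bash
python3 - <<'E'
from rig import ctrl
for i in range(5): ctrl.snapshot('wrist')
o=ctrl.observe(); print(o['eef_pos'],o['tool_rot'],o['force'])
E
```

```text
[567.72554     81.88965503  32.5931795 ] [-1.79997634e+02 -5.14664133e-02 -4.99780880e+00] [-0.23142206 -0.72422274  3.53599758]
```

Contact with the floor. I release, lift and step back, then check.

Emit:
carry_out:
  hand: 66
  moves:
    - {"dx": 0, "dy": 0, "dz": 0, "twist": 0}
    - {"dx": 0, "dy": 0, "dz": 0, "twist": 0}
    - {"dx": 0, "dy": 0, "dz": 0, "twist": 0}
    - {"dx": 0, "dy": 0, "dz": 0, "twist": 0}
    - {"dx": 0, "dy": 0, "dz": 0, "twist": 0}
    - {"dx": 0, "dy": 0, "dz": -20, "twist": 0}
    - {"dx": 0, "dy": 0, "dz": -60, "twist": 0}
    - {"dx": 0, "dy": 0, "dz": -100, "twist": 0}
    - {"dx": 0, "dy": 0, "dz": -130, "twist": 0}
    - {"dx": 0, "dy": 0, "dz": -130, "twist": 0}

```text
t: 54.3
eef_pos: [572.0, 82.1, 170.3]
tool_rot: [-179.9, -0.7, -5.0]
force: [0.4, -0.5, 1.1]
grip_width: 66.1
finger_force: 0.0
```

Emit:
carry_out:
  moves:
    - {"dx": -80, "dy": 84, "dz": -148, "twist": 0}
    - {"dx": -80, "dy": 84, "dz": -148, "twist": 0}
    - {"dx": -80, "dy": 84, "dz": -148, "twist": 0}
    - {"dx": -80, "dy": 84, "dz": -148, "twist": 0}
    - {"dx": -80, "dy": 84, "dz": -148, "twist": 0}
    - {"dx": -80, "dy": 84, "dz": -148, "twist": 0}
    - {"dx": -80, "dy": 84, "dz": -148, "twist": 0}

```text
t: 54.88
eef_pos: [480.8, 4.8, 311.0]
tool_rot: [-180.0, -0.2, -5.1]
force: [0.0, 0.3, -1.3]
grip_width: 65.9
finger_force: 0.0
```

```bash
python3 - <<'E'
from fit import *
for i in range(10): s=snap('wrist')
s=snap('wrist','w12.png'); print(ctrl.observe()['eef_pos'],ctrl.observe()['t'])
for n,x0 in [('bottle',(567,82)),('flask',(560,3)),('tin',(554,-75))]: print(n,fit('wrist',s,n,5,x0))
E
```

```text
[480.26328892   5.40728211 309.63460933] 55.4333
bottle (array([568.2,  80.6]), array([-0.8, -0.3,  0.9,  0.3]), np.float64(0.7920853027317677), 0.74)
flask (array([560.7,   1.6]), array([ 0.3,  0.3, -0.3, -0.3]), np.float64(0.1768209917846129), 0.73)
tin (array([555.3, -76. ]), array([-0.6, -0.9,  0.5,  0.9]), np.float64(1.0632545979796206), 0.63)
```

View pics/w12.png

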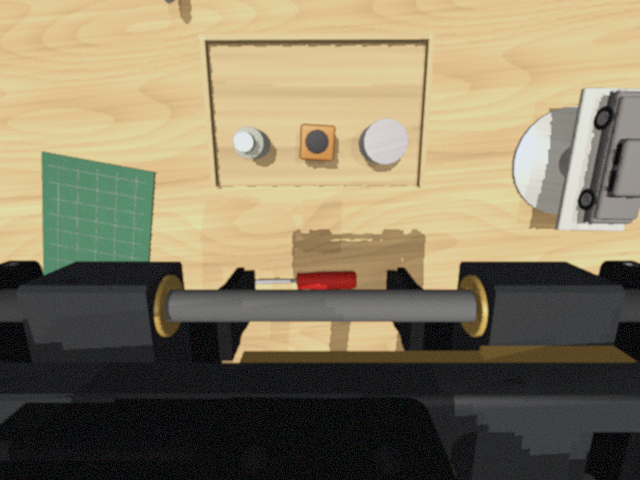

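The containers are back at (250,142), (318,142) and (385,142), within about 1 mm of their starting spots. The car is on the plate at the right.

```bash
python3 -c "
from rig import ctrl
print(ctrl.hand_in())"
```

```text
the job is handed in; nothing more can be done
None
```

The job is handed in at about 55 s of robot time: the car stands wheels down and lengthwise on the middle of the stand's plate, and by the wrist camera the bottle, tin and flask are back upright within about 1–1.5 mm of their starting spots.

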